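# Bath things back in their own places

### The arm

A 6-joint arm with a two-finger parallel gripper is mounted at the origin on the work surface. World frame = base frame: x ahead of the robot, y to its left, z up, the work surface at z = 0. Lengths are in m, angles in degrees, forces in N, time in s.
With the tool pointing down it reaches from about 0.4 to 0.825 m from the base axis. Payload 7 kg.
Tool frame: the origin (TCP) lies on the front face of the gripper's body, between the roots of the fingers; the fingertips stand 66 mm ahead of it and the grasp point (between the pads) lies 47 mm ahead of it; z points along the fingers, y is the line along which they close (so a half turn about z gives the same grasp; the last joint's range is limited). The gripper opens to 88 mm and grips with 3 to 60 N. Pads are 19 mm wide; open, the fingers measure 130 mm over their backs; the gripper's body (78 mm by 193 mm) begins 47 mm behind the grasp point.
Start: joints at [83.314, 20.546, 0.682, 0, -70.136, -16.507], TCP at [0.266, 0.62, 0.292] pointing down, gripper open.
Joint ranges: [-176.03, 176.03], [-82.01, 121.73], [-58.28, 71.71], [-173.87, 95.51], [-174.79, -0.11], [-173.66, 173.66]. Speed limits (degrees/s): [136.94, 136.94, 172.46, 180, 180, 180].

### API

Orientations are given as a 3x3 rotation matrix whose columns are the frame's x, y, z axes.
In Python, from plant import r gives the robot as it stands.
- The arm moves only by the tool arm_command, never from a script. Its arguments are lists of equal length, an entry for each row: "offset": the shift along the tool's x, y, z in mm, a list of three; "rotation": the turn, a rotation vector about the tool's x, y, z in degrees, a list of three; "jaw": the opening, from 0 (shut) to 1 (fully open). In form: {"offset": [[dx, dy, dz], ...], "rotation": [[rx, ry, rz], ...], "jaw": [jaw, ...]}. A call has 1 to 10 rows; each row is the pose to reach, as a shift and turn from the pose commanded when the call began, along the tool's axes at that moment; what a row does not reach only later rows make up. A row lasts 1/12 s, in which the tool goes at most 41.7 mm and 7.16 degrees, less where a joint would pass 70% of its speed; a pose out of reach is approached as far as the arm can. A call with a gripper value outside its range is refused whole. The fingers move at their own pace and stop on an object; "newtons" is the grip in N (left out, the last holds). Time passes only in rows, so rows that repeat a pose let the fingers close. It gives the time, the measured TCP pose, the force, the opening and the grip force at its end, in the units of the state.
- r.sense(): the state, without advancing time (a new reading comes with each control period).
- r.camera(name): name is "scene" or "top" or "wrist"; returns (picture, depth): 384x512x3 uint8, red, green, blue; 384x512 float32, m along the optical axis (not along the pixel's ray), 0 where there is no reading.
- r.calibration(name): a dict with "intrinsics" (3x3 intrinsics, pixels), "pose" (4x4, takes a point from camera to world coordinates). Camera axes: x right, y down, z forward; pixel columns grow to the right and rows downward; lengths in m; the calibration is good to about 2 mm. A picture is of the moment at which its call begins: read the wrist's pose just before it. calibration takes no time and is no camera call; for the wrist camera it gives the pose at the moment of the call.
- r.finish_job(): hands the job in; it is judged then, once.
The state is a dict: "time": time; "joints": joint angles; "qd": joint speeds; "joint_torque": joint torques, N m; "position": TCP position; "ee_rot": TCP orientation; "contact_force": force on the tool from outside, world axes, zero at the start; "ft_torque": the same for the moment, N m; "finger_gap": opening from 0.0 (shut) to 1.0 (fully open); "grasp_force": force on a finger pad.
Only numpy, scipy, OpenCV 4.12 (cv2) and the standard library are available. Lean on these libraries where they do the work, as an engineer would, in place of code of your own. Each camera call takes 0.05 s, during which the arm holds its last target. There are 200 camera calls.

### The job

The bath things stand in each other's places: set the lota in the middle of the round stone slab, the mug in the middle of the square slatted board, and the soap dish in the middle of the oblong white tile, lying lengthwise along it. The heel scraper belongs in the middle of the long black rubber mat, lying flat and lengthwise along it; until then the mat is the free spot for the swapping. Leave everything upright and at rest, and leave the oil bottle and the powder tin standing where they are.

Things in the scene. Friction and masses are not known exactly. Their poses are not given: they have to be found in the camera images.
- lota: Aluminium water pot (lota), round, open at the top, 94 mm high: foot 60 mm across, belly 92 mm across at height 34 mm, neck 54 mm across from 64 to 80 mm, lip 62 mm across (a plain upright band) from 83 to 94 mm. About 160 g. Can be gripped from above across the lip. Origin at the centre of its underside, z up. Starts on the white tile.
- mug: Blue plastic mug, round, open at the top, 88 mm high, 62 mm across at the foot and 66 mm at the rim, about 70 g. A handle of 10 mm bar sticks out to its +y, reaching 63 mm from the axis, at heights 17 to 79 mm. Can be gripped from above across the body, along its x axis. Origin at the centre of the round foot (the handle not counted), z up. Starts on the round stone slab.
- soapdish: Yellow plastic soap dish with its clip lid shut, a closed box 95 mm (x) by 62 mm (y) by 39 mm high with white clips on its two short ends (100 mm over the clips), about 130 g. Can be gripped from above across its 62 mm width (along y). Origin at the centre of its underside, z up. Starts on the slatted board.
- scraper: Steel heel scraper lying flat, 180 mm long along x: handle 22 mm wide and 14 mm thick from x = -90 to +30 mm, then a ribbed blade 46 mm wide and 6 mm thick to x = +90 mm. About 110 g, balancing at x = +12 mm, where the handle can be gripped from above across its width (along y). Origin at the middle of its length and width, on its underside, z up. Starts on the bare concrete.
- slab: Round stone slab, 120 mm across and 12 mm thick, fixed: the lota's place. Origin at the centre of its underside, on the step's surface (z = 0).
- board: Square board of wooden slats, 130 by 130 mm, 12 mm high, fixed: the mug's place. Slats run along its x. Origin at the centre of its underside (z = 0).
- tile: Oblong white glazed tile, 145 mm (x) by 95 mm (y), 12 mm thick, fixed: the soap dish's place. Origin at the centre of its underside (z = 0).
- mat: Long black rubber mat, 210 mm (x) by 90 mm (y), 8 mm thick, fixed: the heel scraper's place, empty at the start. Origin at the centre of its underside (z = 0).
- oil_bottle: Brown glass hair-oil bottle with white cap, 44 mm across, 130 mm high, standing; to be left alone. Origin at the centre of its underside.
- powder_tin: Tooth-powder tin with a pale band, a 60 mm wide, 95 mm high cylinder, standing; to be left alone. Origin at the centre of its underside.
Not all that is in view belongs to the job. Of the things shaped like the board, the wooden one is meant. Leave any yellow look-alike of the slab alone.

How it is judged:
By the outcome, as a careful person would: the job done as asked, in the order asked, and still so for the second after the job is handed in, with the robot touching nothing.
It also fails if it takes over 120 s, if anything falls off the work surface, if the arm or the gripper's body presses on something with over 40 N, if the wrist force passes 120 N, or if a joint passes its speed limit or range.

## Working session

There is one attempt and no reset: what is moved stays moved. The work goes in short steps, Python scripts to look and compute and a tool call to move; the robot and the scene stay as the last step left them, time stands still between calls to the robot, and variables do not carry over. Pictures are saved under pics/ and viewed, at most 14 in all, crops included, and the job is handed in when it is done.

Besides the shell and the picture viewer there is one more tool, called after ">>>" in YAML: its name, and indented under it one key for each argument. arm_command: Moves the arm, as the interface text tells. Its arguments: {"type":"object","properties":{"offset":{"type":"array","items":{"type":"array","items":{"type":"number"}}},"rotation":{"type":"array","items":{"type":"array","items":{"type":"number"}}},"jaw":{"type":"array","items":{"type":"number"}},"newtons":{"type":"number"}},"required":["offset","rotation","jaw"]}

```bash
ls; mkdir -p pics
python3 - <<'E'
from plant import r
import cv2,numpy as np
for n in ("top","scene"):
    p,d=r.camera(n); cv2.imwrite(f"pics/{n}0.png",cv2.cvtColor(p,cv2.COLOR_RGB2BGR)); np.savez(f"{n}0.npz",p=p,d=d,K=r.calibration(n)["intrinsics"],T=r.calibration(n)["pose"])
    print(r.calibration(n))
s=r.sense();print(s)
E
```

```text
pics
{'intrinsics': array([[405.67310908,   0.        , 253.71090352],
       [  0.        , 405.67310908, 197.15951641],
       [  0.        ,   0.        ,   1.        ]]), 'pose': array([[-0.01701359, -0.990723  ,  0.13482757,  0.30611403],
       [-0.99960581,  0.01986595,  0.01983847,  0.01430701],
       [-0.0223329 , -0.13443689, -0.99067046,  1.38601625],
       [ 0.        ,  0.        ,  0.        ,  1.        ]])}
{'intrinsics': array([[388.15181855,   0.        , 257.41386682],
       [  0.        , 388.15181855, 188.40171823],
       [  0.        ,   0.        ,   1.        ]]), 'pose': array([[ 0.36930631,  0.54893874, -0.74985273,  1.44975878],
       [ 0.92930152, -0.215197  ,  0.3001482 , -0.34398776],
       [ 0.00339692, -0.8076859 , -0.58960321,  0.8244047 ],
       [ 0.        ,  0.        ,  0.        ,  1.        ]])}
{'time': 0.1, 'joints': array([ 8.33142159e+01,  2.05870104e+01,  6.40013920e-01, -1.81788815e-02,
       -7.01358464e+01, -1.65031505e+01]), 'qd': array([ 0.03786494, -0.05920653,  0.11097263,  0.03925575, -0.10099737,
        0.07469396]), 'joint_torque': array([-1.74540037e-03, -5.84160948e+01,  2.93748629e+01,  7.01556712e+00,
        1.01400545e-02, -5.88023181e-05]), 'position': array([0.2657128 , 0.62013752, 0.29132606]), 'ee_rot': array([[ 9.19168890e-01, -3.93863346e-01, -4.64707915e-04],
       [-3.93863600e-01, -9.19167831e-01, -1.40129082e-03],
       [ 1.24772525e-04,  1.47105446e-03, -9.99998910e-01]]), 'contact_force': array([-0.15404353, -0.14669471, -0.10182473]), 'ft_torque': array([-0.01279934,  0.0607749 , -0.01976571]), 'grasp_force': 0.0, 'finger_gap': 1.0018750504334837}
```

View pics/top0.png

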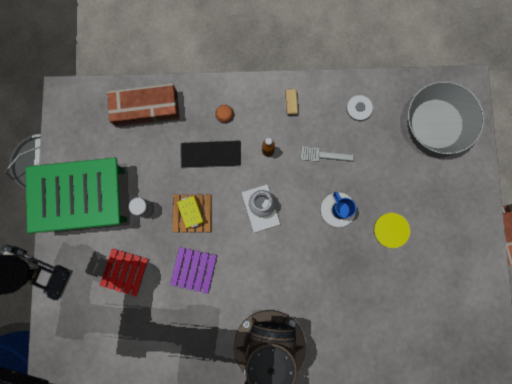

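View pics/scene0.png

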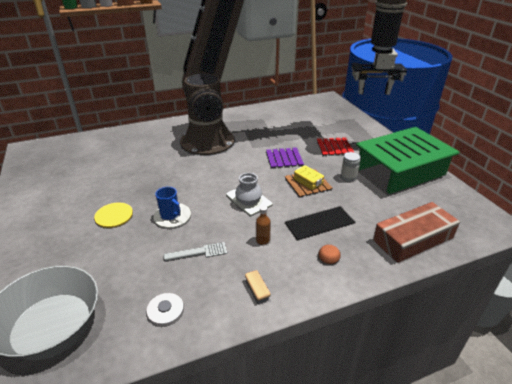

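The top view shows the board with the soap dish at (191,213), the tile with the lota at (261,208) and the slab with the mug at (338,209). The mat is at (211,154), the scraper at (328,155), the oil bottle at (268,147) and the powder tin at (138,206). The red and purple slatted boards and the yellow disc are decoys. Next I'll make a metric ortho view.

```bash
cat > h.py <<'E'
import numpy as np,cv2
def load(n):
    z=np.load(n); return z["p"],z["d"],z["K"],z["T"]
def cloud(d,K,T):
    v,u=np.mgrid[:d.shape[0],:d.shape[1]]
    P=np.stack([(u-K[0,2])/K[0,0]*d,(v-K[1,2])/K[1,1]*d,d],-1)
    W=P@T[:3,:3].T+T[:3,3]; W[d==0]=np.nan; return W
def ortho(p,K,T,z,x0,x1,y0,y1,s):
    """metric image at plane z, s px/m; col=(y1-y)*s, row=(x1-x)*s"""
    A=np.array([[0,-1/s,x1],[-1/s,0,y1],[0,0,z],[0,0,1]])  # (col,row,1)->world
    H=K@(np.linalg.inv(T)@A)[:3]
    return cv2.warpPerspective(p,H,(int((y1-y0)*s),int((x1-x0)*s)),flags=cv2.INTER_CUBIC|cv2.WARP_INVERSE_MAP)
E
python3 - <<'E'
from h import *
p,d,K,T=load("top0.npz")
o=ortho(p,K,T,0.012,.35,.8,-.36,.36,1100)
cv2.imwrite("pics/ortho.png",cv2.cvtColor(o,cv2.COLOR_RGB2BGR))
W=cloud(d,K,T)
for n,(u,v) in dict(board=(191,213),lota=(261,203),mug=(346,209),mat=(211,154),scr=(335,156),oil=(268,146),tin=(138,206),conc=(300,200)).items():
    print(n,W[v,u].round(4))
E
```

```text
board [0.4389 0.2497 0.0522]
lota [0.4714 0.0173 0.0213]
mug [ 0.4454 -0.2682  0.0214]
mat [0.6476 0.1878 0.0117]
scr [ 0.6298 -0.2404  0.0162]
oil [ 0.6479 -0.0093  0.1008]
tin [0.4609 0.4146 0.092 ]
conc [ 0.4823 -0.1173 -0.0044]
```

View pics/ortho.png

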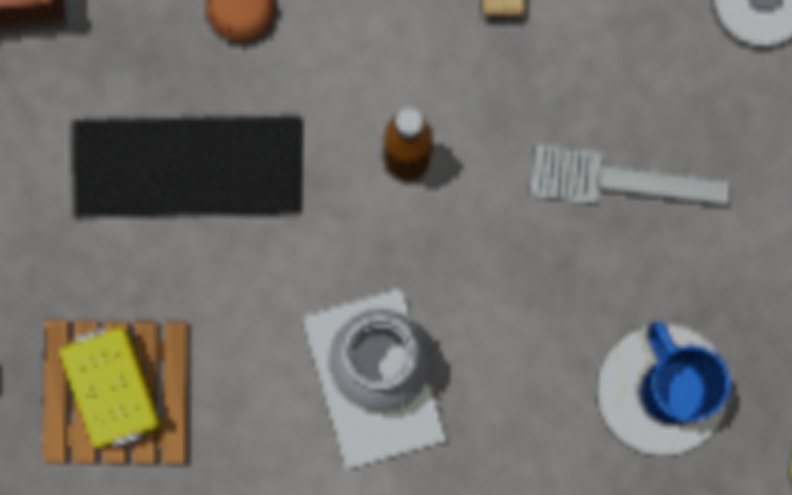

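The ortho picture separates all the fixtures and objects cleanly, so I'll fit each one at its own plane height.

```bash
cat > fit.py <<'E'
from h import *
import sys
X1,Y1,S=.8,.36,1000
def seg(p,K,T,z,f,x,y,name,circ=False):
    o=ortho(p,K,T,z,.3,X1,-.4,Y1,S); hsv=cv2.cvtColor(o,cv2.COLOR_RGB2HSV).astype(int)
    m=f(hsv[...,0],hsv[...,1],hsv[...,2],o.astype(int)).astype(np.uint8)
    box=np.zeros_like(m); box[int((X1-x[1])*S):int((X1-x[0])*S),int((Y1-y[1])*S):int((Y1-y[0])*S)]=1
    m=cv2.morphologyEx(m*box,cv2.MORPH_OPEN,np.ones((3,3)))
    pts=np.argwhere(m)[:,::-1].astype(np.float32)
    n,l,st,_=cv2.connectedComponentsWithStats(m)
    hull=cv2.convexHull(pts)
    if circ:
        c,rad=cv2.minEnclosingCircle(hull); e=cv2.fitEllipse(hull)
        print(name,"enc c",round(X1-c[1]/S,4),round(Y1-c[0]/S,4),"d mm",round(2*rad,1)," ell",round(X1-e[0][1]/S,4),round(Y1-e[0][0]/S,4),np.round(e[1],1))
    else:
        c,wh,_=R=cv2.minAreaRect(hull); b=cv2.boxPoints(R)
        b=np.stack([X1-b[:,1]/S,Y1-b[:,0]/S],1); e=[b[1]-b[0],b[2]-b[1]]; e=max(e,key=np.linalg.norm)
        print(name,"c",(X1-c[1]/S).__round__(4),round(Y1-c[0]/S,4),"size",np.round(wh,1),"long-axis yaw",round(np.degrees(np.arctan2(e[1],e[0]))%180,1))
    return m
E
python3 - <<'E'
from fit import *
p,d,K,T=load("top0.npz")
a=(p,K,T)
seg(*a,.008,lambda h,s,v,o:v<60,(.59,.71),(.07,.31),"mat")
seg(*a,.012,lambda h,s,v,o:(h<20)&(s>100),(.36,.53),(.17,.34),"board")
seg(*a,.012,lambda h,s,v,o:(v>150)&(s<40),(.36,.56),(-.06,.1),"tile")
seg(*a,.012,lambda h,s,v,o:(v>150)&(s<40),(.36,.53),(-.31,-.16),"slab",True)
m=seg(*a,.051,lambda h,s,v,o:(h>24)&(h<40)&(s>120),(.36,.53),(.17,.34),"dish")
seg(*a,.014,lambda h,s,v,o:(v>130)&(s<40),(.6,.7),(-.32,-.1),"scraper")
seg(*a,.014,lambda h,s,v,o:(v>130)&(s<40),(.6,.7),(-.32,-.2),"scr handle")
m=seg(*a,.1,lambda h,s,v,o:(h>95)&(h<125)&(s>120),(.36,.53),(-.34,-.15),"mugall")
W=cloud(d,K,T)
def band(z0,z1,x,y): 
    k=(W[...,2]>z0)&(W[...,2]<z1)&(W[...,0]>x[0])&(W[...,0]<x[1])&(W[...,1]>y[0])&(W[...,1]<y[1]); return W[k]
for n,b in dict(lip=((.09,.125),(.36,.56),(-.06,.1)),mug=((.085,.12),(.36,.53),(-.34,-.15)),dish=((.042,.07),(.36,.53),(.17,.34)),oil=((.115,.15),(.55,.75),(-.1,.06))).items():
    q=band(*b); e=cv2.minEnclosingCircle((q[:,:2]*1000).astype(np.float32)); print(n,len(q),np.median(q,0).round(4),np.round(e[0],1),round(e[1]*2,1))
c=[]
for n,z,x0,x1,y0,y1 in(("lip",.106,.40,.52,-.06,.09),("mug",.1,.38,.5,-.3,-.18)):
    c.append(cv2.resize(ortho(p,K,T,z,x0,x1,y0,y1,3000),(390,390)))
cv2.imwrite("pics/rims.png",cv2.cvtColor(np.hstack(c),cv2.COLOR_RGB2BGR))
E
```

```text
mat c 0.6496 0.1898 size [ 88.6 208.4] long-axis yaw 90.5
board c 0.4435 0.2553 size [130.4 128.3] long-axis yaw 89.3
tile c 0.4563 0.0211 size [144.5  94.2] long-axis yaw 16.1
slab enc c 0.4461 -0.2426 d mm 117.8  ell 0.4462 -0.2425 [116.5 117.2]
dish c 0.4437 0.254 size [97.1 66.2] long-axis yaw 20.1
scraper c 0.6349 -0.2118 size [179.4  48.7] long-axis yaw 82.6
scr handle c 0.6327 -0.25 size [102.8  21. ] long-axis yaw 83.2
mugall c 0.449 -0.2477 size [74.1 82.5] long-axis yaw 172.1Traceback (most recent call last):
  File "<stdin>", line 16, in <module>
TypeError: band() missing 1 required positional argument: 'y'
```

```bash
cat > go.py <<'E'
from plant import r
import numpy as np,sys
from scipy.spatial.transform import Rotation as Ro
def plan(x,y,z,psi):
    s=r.sense(); R=s["ee_rot"]; a=np.radians(psi); c,n=np.cos(a),np.sin(a)
    Rt=np.array([[c,n,0],[n,-c,0],[0,0,-1]])
    print("at",s["position"].round(4),"psi",np.degrees(np.arctan2(R[1,0],R[0,0])).round(1),"t",round(s["time"],1),"gap",round(s["finger_gap"],3))
    print("offset",(1000*R.T@(np.array([x,y,z])-s["position"])).round(1),"rot",np.degrees(Ro.from_matrix(R.T@Rt).as_rotvec()).round(1))
if __name__=="__main__": plan(*map(float,sys.argv[1:5]))
E
python3 go.py .444 .256 .24 20.1
cat > rims.py <<'E'
from fit import *
p,d,K,T=load("top0.npz")
W=cloud(d,K,T)
def band(z,x,y): 
    k=(W[...,2]>z[0])&(W[...,2]<z[1])&(W[...,0]>x[0])&(W[...,0]<x[1])&(W[...,1]>y[0])&(W[...,1]<y[1]); return W[k]
for n,b in dict(lip=((.09,.125),(.36,.56),(-.06,.1)),mug=((.085,.12),(.36,.53),(-.34,-.15)),dish=((.042,.07),(.36,.53),(.17,.34)),oil=((.115,.15),(.55,.75),(-.1,.06))).items():
    q=band(*b); e=cv2.minEnclosingCircle((q[:,:2]*1000).astype(np.float32)); print(n,len(q),np.median(q,0).round(4),np.round(e[0],1),round(e[1]*2,1))
E
python3 rims.py
```

```text
at [0.2657 0.6201 0.2913] psi -23.2 t 0.1 gap 1.002
offset [307.3 264.4  51.8] rot [  0.1   0.  -43.3]
lip 133 [0.4706 0.0143 0.1038] [467.1  15.2] 61.5
mug 121 [ 0.4524 -0.2427  0.098 ] [ 453.4 -243.5] 89.7
dish 542 [0.4426 0.254  0.0508] [443.5 254.8] 107.6
oil 41 [ 0.6539 -0.0091  0.1296] [656.2  -9. ] 22.3
```

>>> arm_command:
  offset:
    - [307,264,52]
    - [307,264,52]
    - [307,264,52]
    - [307,264,52]
    - [307,264,52]
    - [307,264,52]
    - [307,264,52]
    - [307,264,52]
    - [307,264,52]
    - [307,264,52]
  rotation:
    - [0,0,-43.3]
    - [0,0,-43.3]
    - [0,0,-43.3]
    - [0,0,-43.3]
    - [0,0,-43.3]
    - [0,0,-43.3]
    - [0,0,-43.3]
    - [0,0,-43.3]
    - [0,0,-43.3]
    - [0,0,-43.3]
  jaw: [1,1,1,1,1,1,1,1,1,1]
  newtons: 15

```text
time: 0.93
position: [0.4443, 0.2541, 0.2397]
ee_rot: [[0.939, 0.343, -0.001], [0.343, -0.939, -0.0], [-0.001, 0.0, -1.0]]
contact_force: [1.2, -0.9, 0.1]
finger_gap: 0.999
grasp_force: 0.0
```

```bash
cat > wr.py <<'E'
from h import *
from plant import r
import sys
n,z,x0,x1,y0,y1=sys.argv[1],*map(float,sys.argv[2:7])
c=r.calibration("wrist"); p,d=r.camera("wrist"); K,T=c["intrinsics"],c["pose"]
np.savez(n+".npz",p=p,d=d,K=K,T=T); print(T.round(3))
o=ortho(p,K,T,z,x0,x1,y0,y1,1500)
a=cv2.resize(p,(400,300)); w=np.zeros((max(300,o.shape[0]),400+o.shape[1],3),np.uint8); w[:300,:400]=a; w[:o.shape[0],400:]=o
cv2.imwrite(f"pics/{n}.png",cv2.cvtColor(w,cv2.COLOR_RGB2BGR)); print(w.shape)
E
python3 go.py .4435 .2548 .24 20.1; python3 wr.py w1 .051 .36 .53 .14 .36
```

```text
at [0.4443 0.2541 0.2397] psi 20.1 t 0.9 gap 0.999
offset [-0.5 -0.9 -0.3] rot [ 0.  0. -0.]
[[ 0.344 -0.898 -0.273  0.519]
 [-0.939 -0.329 -0.1    0.28 ]
 [-0.     0.291 -0.957  0.331]
 [ 0.     0.     0.     1.   ]]
(300, 729, 3)
```

View pics/w1.png

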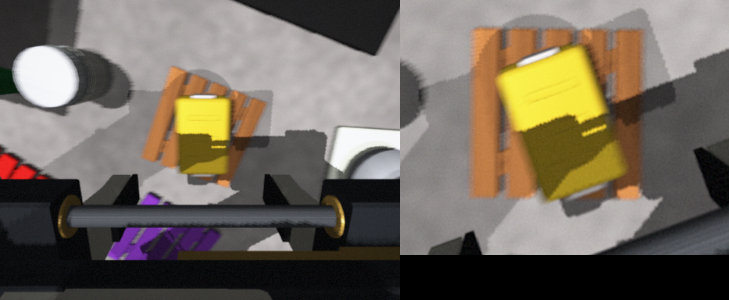

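The wrist view shows the dish at about (203,135), lined up with the fingers. I'll fit it and the board from this view to check.

Run:
```python
from fit import *
a=load("w1.npz"); a=(a[0],a[2],a[3])
seg(*a,.051,lambda h,s,v,o:(h>22)&(h<40)&(s>120),(.36,.53),(.17,.34),"dish")
seg(*a,.012,lambda h,s,v,o:(h<20)&(s>100)&(v>60),(.36,.53),(.17,.34),"board")
```

```text
dish c 0.4483 0.2531 size [94.2 63.8] long-axis yaw 19.4
board c 0.446 0.252 size [128. 128.] long-axis yaw 90.0
```

```bash
python3 go.py .446 .2535 .086 19.8
```

```text
at [0.445  0.2504 0.2388] psi 20.0 t 1.0 gap 1.002
offset [  2.5  -2.8 152.8] rot [0.1 0.2 0.2]
```

>>> arm_command:
  offset:
    - [0,0,0]
    - [0,0,0]
    - [0,0,0]
    - [0,0,0]
  rotation:
    - [0,0,0]
    - [0,0,0]
    - [0,0,0]
    - [0,0,0]
  jaw: [1,1,1,1]

```text
time: 1.32
position: [0.4438, 0.2578, 0.2402]
ee_rot: [[0.939, 0.345, 0.0], [0.345, -0.939, 0.0], [0.0, -0.0, -1.0]]
contact_force: [-0.0, 1.3, 0.7]
finger_gap: 1.001
grasp_force: 0.0
```

```bash
python3 go.py .446 .2535 .086 19.8;  python3 wr.py w2 .051 .36 .53 .14 .36
python3 - <<'E'
from fit import *
a=load("w2.npz"); a=(a[0],a[2],a[3])
seg(*a,.051,lambda h,s,v,o:(h>22)&(h<40)&(s>120),(.36,.53),(.17,.34),"dish")
seg(*a,.012,lambda h,s,v,o:(h<20)&(s>100)&(v>60),(.36,.53),(.17,.34),"board")
E
```

```text
at [0.4438 0.2578 0.2402] psi 20.2 t 1.3 gap 1.001
offset [  0.5   4.9 154.2] rot [-0.  -0.   0.4]
[[ 0.346 -0.898 -0.272  0.518]
 [-0.938 -0.331 -0.1    0.284]
 [-0.     0.29  -0.957  0.332]
 [ 0.     0.     0.     1.   ]]
(300, 729, 3)
dish c 0.4469 0.2556 size [95.2 60.9] long-axis yaw 19.7
board c 0.4444 0.2551 size [128.6 128.3] long-axis yaw 89.3
```

```bash
cat > go.py <<'E'
"""go.py 'dx dy dz rx ry rz' [targets 'x y z psi' ...]: update commanded pose with the last move's final row, then plan offsets from it"""
from plant import r
import numpy as np,sys,os
from scipy.spatial.transform import Rotation as Ro
def Rt(psi):
    a=np.radians(psi); c,n=np.cos(a),np.sin(a); return np.array([[c,n,0],[n,-c,0],[0,0,-1]])
C=np.load("cmd.npy") if os.path.exists("cmd.npy") else np.c_[Rt(-23.193),[.266,.62,.292]]
m=np.array(sys.argv[1].split(),float); R,p=C[:,:3],C[:,3]
p=p+R@m[:3]/1000; R=R@Ro.from_rotvec(np.radians(m[3:])).as_matrix(); np.save("cmd.npy",np.c_[R,p])
s=r.sense()
print("cmd",p.round(4),"psi",np.degrees(np.arctan2(R[1,0],R[0,0])).round(1),"meas",s["position"].round(4),"t",round(s["time"],1),"gap",round(s["finger_gap"],3),"F",s["contact_force"].round(1))
for t in sys.argv[2:]:
    x,y,z,q=map(float,t.split())
    print(t,"-> offset",(1000*R.T@(np.array([x,y,z])-p)).round(1),"rot",np.degrees(Ro.from_matrix(R.T@Rt(q)).as_rotvec()).round(1))
E
python3 go.py "307 264 52 0 0 -43.3" ".4455 .255 .086 19.8"
```

```text
cmd [0.4442 0.2564 0.24  ] psi 20.1 meas [0.4437 0.2579 0.2402] t 1.4 gap 1.002 F [ 0.3  0.2 -0.7]
.4455 .255 .086 19.8 -> offset [  0.7   1.8 154. ] rot [0.  0.  0.3]
```

Descend gently, then grip.

>>> arm_command:
  offset:
    - [0.7,1.8,20]
    - [0.7,1.8,48]
    - [0.7,1.8,78]
    - [0.7,1.8,106]
    - [0.7,1.8,128]
    - [0.7,1.8,142]
    - [0.7,1.8,150]
    - [0.7,1.8,154]
    - [0.7,1.8,154]
    - [0.7,1.8,154]
  rotation:
    - [0,0,0.3]
    - [0,0,0.3]
    - [0,0,0.3]
    - [0,0,0.3]
    - [0,0,0.3]
    - [0,0,0.3]
    - [0,0,0.3]
    - [0,0,0.3]
    - [0,0,0.3]
    - [0,0,0.3]
  jaw: [1,1,1,1,1,1,1,1,1,1]

```text
time: 2.2
position: [0.4456, 0.2561, 0.0868]
ee_rot: [[0.941, 0.34, 0.001], [0.34, -0.941, 0.001], [0.001, -0.0, -1.0]]
contact_force: [-0.0, -0.2, 0.1]
finger_gap: 1.002
grasp_force: 0.0
```

>>> arm_command:
  offset:
    - [0,0,0]
    - [0,0,0]
    - [0,0,0]
    - [0,0,0]
    - [0,0,0]
    - [0,0,0]
    - [0,0,0]
    - [0,0,0]
  rotation:
    - [0,0,0]
    - [0,0,0]
    - [0,0,0]
    - [0,0,0]
    - [0,0,0]
    - [0,0,0]
    - [0,0,0]
    - [0,0,0]
  jaw: [0.6,0.6,0.6,0.6,0.6,0.6,0.6,0.6]
  newtons: 15

```text
time: 2.87
position: [0.4455, 0.2555, 0.0866]
ee_rot: [[0.941, 0.339, 0.0], [0.339, -0.941, 0.0], [0.0, -0.0, -1.0]]
contact_force: [-1.7, -1.0, 5.7]
finger_gap: 0.706
grasp_force: 15.0
```

```bash
python3 go.py "0.7 1.8 154 0 0 0.3" ".4455 .255 .19 19.8" ".6496 .1898 .19 90.5"  ".6496 .1898 .083 90.5"
```

```text
cmd [0.4455 0.255  0.086 ] psi 19.8 meas [0.4455 0.2555 0.0866] t 2.9 gap 0.706 F [-1.7 -1.   5.7]
.4455 .255 .19 19.8 -> offset [   0.   -0. -104.] rot [0. 0. 0.]
.6496 .1898 .19 90.5 -> offset [ 169.9  130.5 -104. ] rot [  0.    0.  -70.7]
.6496 .1898 .083 90.5 -> offset [169.9 130.5   3. ] rot [  0.    0.  -70.7]
```

>>> arm_command:
  offset:
    - [0,0,-10]
    - [0,0,-28]
    - [0,0,-52]
    - [0,0,-78]
    - [10,8,-95]
    - [27,21,-104]
    - [47,36,-104]
    - [67,51,-104]
    - [87,67,-104]
    - [107,82,-104]
  rotation:
    - [0,0,0]
    - [0,0,0]
    - [0,0,-5]
    - [0,0,-11]
    - [0,0,-17]
    - [0,0,-23]
    - [0,0,-30]
    - [0,0,-36]
    - [0,0,-42]
    - [0,0,-48]
  jaw: [0.6,0.6,0.6,0.6,0.6,0.6,0.6,0.6,0.6,0.6]

```text
time: 3.7
position: [0.5746, 0.2138, 0.1907]
ee_rot: [[0.373, 0.928, -0.0], [0.928, -0.373, 0.0], [-0.0, -0.0, -1.0]]
contact_force: [0.2, 0.6, -0.6]
finger_gap: 0.705
grasp_force: 15.0
```

```bash
python3 go.py "107 82 -104 0 0 -48" ".6496 .1898 .19 90.5"  ".6496 .1898 .083 90.5"
```

```text
cmd [0.574  0.2141 0.19  ] psi 67.8 meas [0.5746 0.2138 0.1907] t 3.7 gap 0.705 F [ 0.2  0.6 -0.6]
.6496 .1898 .19 90.5 -> offset [ 6.1 79.2  0. ] rot [  0.    0.  -22.7]
.6496 .1898 .083 90.5 -> offset [  6.1  79.2 107. ] rot [  0.    0.  -22.7]
```

>>> arm_command:
  offset:
    - [2,18,0]
    - [3,36,0]
    - [5,53,0]
    - [5.5,66,8]
    - [6,75,22]
    - [6,79,42]
    - [6,79,64]
    - [6,79,84]
    - [6,79,97]
    - [6,79,103]
  rotation:
    - [0,0,-6]
    - [0,0,-12]
    - [0,0,-17]
    - [0,0,-21]
    - [0,0,-22.7]
    - [0,0,-22.7]
    - [0,0,-22.7]
    - [0,0,-22.7]
    - [0,0,-22.7]
    - [0,0,-22.7]
  jaw: [0.6,0.6,0.6,0.6,0.6,0.6,0.6,0.6,0.6,0.6]

```text
time: 4.53
position: [0.6481, 0.1896, 0.085]
ee_rot: [[-0.008, 1.0, -0.003], [1.0, 0.008, -0.002], [-0.002, -0.003, -1.0]]
contact_force: [0.7, 0.5, -1.8]
finger_gap: 0.709
grasp_force: 15.0
```

>>> arm_command:
  offset:
    - [0,0,3]
    - [0,0,4.5]
    - [0,0,4.5]
    - [0,0,4.5]
    - [0,0,4.5]
    - [0,0,4.5]
    - [0,0,4.5]
    - [0,0,4.5]
  rotation:
    - [0,0,0]
    - [0,0,0]
    - [0,0,0]
    - [0,0,0]
    - [0,0,0]
    - [0,0,0]
    - [0,0,0]
    - [0,0,0]
  jaw: [0.6,0.6,0.6,0.6,1,1,1,1]

```text
time: 5.2
position: [0.6494, 0.1903, 0.0832]
ee_rot: [[-0.009, 1.0, 0.001], [1.0, 0.009, 0.0], [0.0, 0.001, -1.0]]
contact_force: [-0.6, -0.0, -0.1]
finger_gap: 0.95
grasp_force: 0.0
```

```bash
python3 go.py "6 79 103 0 0 -22.7" ; python3 go.py "0 0 4.5 0 0 0" ".6496 .1898 .26 90" ".445 -.23 .26 90" ".445 -.23 .26 0"
```

```text
cmd [0.6494 0.1898 0.087 ] psi 90.5 meas [0.6494 0.1903 0.0832] t 5.2 gap 0.95 F [-0.6 -0.  -0.1]
cmd [0.6494 0.1898 0.0825] psi 90.5 meas [0.6494 0.1903 0.0832] t 5.2 gap 0.95 F [-0.6 -0.  -0.1]
.6496 .1898 .26 90 -> offset [  -0.     0.2 -177.5] rot [0.  0.  0.5]
.445 -.23 .26 90 -> offset [-418.  -208.1 -177.5] rot [0.  0.  0.5]
.445 -.23 .26 0 -> offset [-418.  -208.1 -177.5] rot [ 0.   0.  90.5]
```

```bash
python3 go.py "0 0 0 0 0 0" ".447 -.243 .26 31"
```

```text
cmd [0.6494 0.1898 0.0825] psi 90.5 meas [0.6494 0.1903 0.0832] t 5.2 gap 0.95 F [-0.6 -0.  -0.1]
.447 -.243 .26 31 -> offset [-431.  -206.2 -177.5] rot [ 0.   0.  59.5]
```

>>> arm_command:
  offset:
    - [0,0,0]
    - [0,0,-15]
    - [0,0,-40]
    - [0,0,-75]
    - [0,0,-110]
    - [-10,-5,-140]
    - [-35,-16,-165]
    - [-65,-30,-177]
    - [-100,-47,-177]
    - [-137,-64,-177]
  rotation:
    - [0,0,0]
    - [0,0,0]
    - [0,0,0]
    - [0,0,0]
    - [0,0,0]
    - [0,0,4]
    - [0,0,10]
    - [0,0,16]
    - [0,0,22]
    - [0,0,28]
  jaw: [1,1,1,1,1,1,1,1,1,1]

```text
time: 6.03
position: [0.586, 0.052, 0.2609]
ee_rot: [[0.465, 0.885, 0.002], [0.885, -0.465, 0.001], [0.002, 0.002, -1.0]]
contact_force: [1.2, -0.7, 0.7]
finger_gap: 1.0
grasp_force: 0.0
```

```bash
python3 go.py "-137 -64 -177 0 0 28" ".447 -.243 .26 31"
python3 - <<'E'
from fit import *
from plant import r
E
```

```text
cmd [0.5866 0.0522 0.2595] psi 62.5 meas [0.586  0.052  0.2609] t 6.0 gap 1.0 F [ 1.2 -0.7  0.7]
.447 -.243 .26 31 -> offset [-326.3   12.5   -0.5] rot [ 0.   0.  31.5]
```

>>> arm_command:
  offset:
    - [-37,1,0]
    - [-75,3,0]
    - [-113,4,0]
    - [-152,6,0]
    - [-191,7,0]
    - [-230,9,0]
    - [-265,10,0]
    - [-293,11,0]
    - [-313,12,0]
    - [-326,12.5,0]
  rotation:
    - [0,0,4]
    - [0,0,8]
    - [0,0,12]
    - [0,0,16]
    - [0,0,20]
    - [0,0,24]
    - [0,0,28]
    - [0,0,31.5]
    - [0,0,31.5]
    - [0,0,31.5]
  jaw: [1,1,1,1,1,1,1,1,1,1]

```text
time: 6.87
position: [0.4457, -0.2441, 0.2599]
ee_rot: [[0.858, 0.513, 0.0], [0.513, -0.858, -0.0], [0.0, 0.0, -1.0]]
contact_force: [-0.1, -0.2, -0.3]
finger_gap: 1.003
grasp_force: 0.0
```

>>> arm_command:
  offset:
    - [0,0,0]
    - [0,0,0]
    - [0,0,0]
    - [0,0,0]
  rotation:
    - [0,0,0]
    - [0,0,0]
    - [0,0,0]
    - [0,0,0]
  jaw: [1,1,1,1]

```text
time: 7.2
position: [0.4474, -0.2417, 0.2597]
ee_rot: [[0.857, 0.516, 0.0], [0.516, -0.857, 0.0], [0.0, 0.0, -1.0]]
contact_force: [-0.6, 0.3, -0.1]
finger_gap: 1.001
grasp_force: 0.0
```

```bash
python3 go.py "-326 12.5 0 0 0 31.5" ".447 -.243 .26 31"; python3 wr.py w3 .1 .36 .54 -.34 -.14
python3 - <<'E'
from fit import *
p,d,K,T=load("w3.npz"); a=(p,K,T)
seg(*a,.012,lambda h,s,v,o:(v>150)&(s<40),(.36,.53),(-.31,-.16),"slab",True)
W=cloud(d,K,T); hsv=cv2.cvtColor(p,cv2.COLOR_RGB2HSV)
blue=(hsv[...,0]>95)&(hsv[...,0]<130)&(hsv[...,1]>120)&(abs(W[...,0]-.45)<.1)&(abs(W[...,1]+.245)<.1)
q=W[blue&(W[...,2]>.09)]; e=cv2.minEnclosingCircle((q[:,:2]*1000).astype(np.float32)); print("rim",len(q),np.round(e[0],1),round(e[1]*2,1),np.median(q[:,2]))
c=np.array(e[0])/1000
q=W[blue&(W[...,2]>.03)&(W[...,2]<.095)]; v=q[:,:2]-c; rr=np.hypot(*v.T); k=rr>.042; print("handle",k.sum(),np.degrees(np.arctan2(*v[k].mean(0)[::-1])).round(1),rr.max())
E
```

```text
cmd [ 0.4472 -0.2427  0.2595] psi 31.0 meas [ 0.4474 -0.2417  0.2597] t 7.2 gap 1.001 F [-0.6  0.3 -0.1]
.447 -.243 .26 31 -> offset [-0.3  0.2 -0.5] rot [0. 0. 0.]
[[ 0.516 -0.82  -0.248  0.515]
 [-0.856 -0.494 -0.15  -0.202]
 [-0.     0.29  -0.957  0.351]
 [ 0.     0.     0.     1.   ]]
(300, 700, 3)Traceback (most recent call last):
  File "<stdin>", line 3, in <module>
  File "fit.py", line 13, in seg
    c,rad=cv2.minEnclosingCircle(hull); e=cv2.fitEllipse(hull)
                                          ~~~~~~~~~~~~~~^^^^^^
cv2.error: OpenCV(4.12.0) /io/opencv/modules/imgproc/src/shapedescr.cpp:361: error: (-201:Incorrect size of input array) There should be at least 5 points to fit the ellipse in function 'fitEllipseNoDirect'
```

View pics/w3.png

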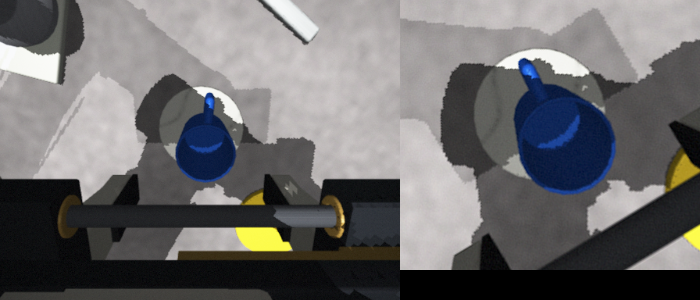

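The mug's rim is at about (205,150) and its handle points up the picture at (209,103), nearly along tool x. The slab is in shadow, so I'll keep the top-view slab fit.

```bash
cat > mug.py <<'E'
from fit import *
import sys
def mug(f,cx,cy):
    p,d,K,T=load(f)
    W=cloud(d,K,T); hsv=cv2.cvtColor(p,cv2.COLOR_RGB2HSV)
    blue=(hsv[...,0]>95)&(hsv[...,0]<130)&(hsv[...,1]>120)&(abs(W[...,0]-cx)<.1)&(abs(W[...,1]-cy)<.1)
    q=W[blue&(W[...,2]>.0955)]; e=cv2.minEnclosingCircle((q[:,:2]*1000).astype(np.float32)); print("rim",len(q),np.round(e[0],1),round(e[1]*2,1),np.median(q[:,2]))
    c=np.array(e[0])/1000
    q=W[blue&(W[...,2]>.03)&(W[...,2]<.092)]; v=q[:,:2]-c; rr=np.hypot(*v.T); k=rr>.045; print("handle",k.sum(),np.degrees(np.arctan2(*v[k].mean(0)[::-1])).round(1),rr.max())
    # colour fit of rim in ortho at rim height: widest blue extent across the handle axis
mug(sys.argv[1],float(sys.argv[2]),float(sys.argv[3]))
E
python3 mug.py w3.npz .448 -.243; python3 mug.py top0.npz .448 -.243;  python3 go.py "0 0 0 0 0 0" ".4492 -.249 .125 31"
```

```text
rim 2548 [ 472.9 -224.9] 144.9 0.27726983788943105
handle 1824 -140.4 0.07083291538447418
rim 65 [ 441.8 -248.9] 65.1 0.10076019595218244
handle 19 26.7 0.059310357132795616
cmd [ 0.4472 -0.2427  0.2595] psi 31.0 meas [ 0.4474 -0.2417  0.2597] t 7.2 gap 1.003 F [-0.4  0.5  0.2]
.4492 -.249 .125 31 -> offset [ -1.5   6.4 134.5] rot [0. 0. 0.]
```

```bash
sed -i 's/q=W\[blue&(W\[...,2\]>.0955)\]/q=W[blue\&(W[...,2]>.095)\&(W[...,2]<.115)]/' mug.py; python3 mug.py w3.npz .448 -.243; python3 mug.py top0.npz .448 -.243;  python3 go.py "0 0 0 0 0 0" ".4415 -.249 .117 27"
```

```text
rim 917 [ 442.9 -251.4] 65.6 0.09876934766214407
handle 257 26.8 0.06218235049815332
rim 67 [ 448.8 -246.6] 77.0 0.1006445014237991
handle 9 29.1 0.052010128618481664
cmd [ 0.4472 -0.2427  0.2595] psi 31.0 meas [ 0.4474 -0.2417  0.2597] t 7.2 gap 1.003 F [-0.4  0.5  0.2]
.4415 -.249 .117 27 -> offset [ -8.1   2.5 142.5] rot [0. 0. 4.]
```

```bash
python3 go.py "0 0 0 0 0 0" ".4425 -.2502 .117 27"
```

```text
cmd [ 0.4472 -0.2427  0.2595] psi 31.0 meas [ 0.4474 -0.2417  0.2597] t 7.2 gap 1.003 F [-0.4  0.5  0.2]
.4425 -.2502 .117 27 -> offset [ -7.9   4.  142.5] rot [0. 0. 4.]
```

>>> arm_command:
  offset:
    - [-4,2,12]
    - [-8,4,30]
    - [-8,4,52]
    - [-8,4,76]
    - [-8,4,98]
    - [-8,4,116]
    - [-8,4,130]
    - [-8,4,138]
    - [-8,4,142]
    - [-8,4,142]
  rotation:
    - [0,0,2]
    - [0,0,4]
    - [0,0,4]
    - [0,0,4]
    - [0,0,4]
    - [0,0,4]
    - [0,0,4]
    - [0,0,4]
    - [0,0,4]
    - [0,0,4]
  jaw: [1,1,1,1,1,1,1,1,1,1]

```text
time: 8.08
position: [0.4423, -0.2495, 0.1171]
ee_rot: [[0.891, 0.455, -0.001], [0.455, -0.891, 0.0], [-0.001, -0.001, -1.0]]
contact_force: [0.4, 0.1, -0.0]
finger_gap: 1.0
grasp_force: 0.0
```

>>> arm_command:
  offset:
    - [0,0,0]
    - [0,0,0]
    - [0,0,0]
    - [0,0,0]
    - [0,0,0]
    - [0,0,0]
    - [0,0,0]
    - [0,0,0]
  rotation:
    - [0,0,0]
    - [0,0,0]
    - [0,0,0]
    - [0,0,0]
    - [0,0,0]
    - [0,0,0]
    - [0,0,0]
    - [0,0,0]
  jaw: [0.6,0.6,0.6,0.6,0.6,0.6,0.6,0.6]
  newtons: 12

```text
time: 8.75
position: [0.4426, -0.25, 0.1182]
ee_rot: [[0.891, 0.454, 0.001], [0.454, -0.891, -0.0], [0.001, 0.001, -1.0]]
contact_force: [-1.6, 0.3, 5.4]
finger_gap: 0.731
grasp_force: 11.9
```

```bash
python3 go.py "-8 4 142 0 0 4" ".444 .255 .28 27" ".444 .255 .118 27"
```

```text
cmd [ 0.4424 -0.2503  0.1175] psi 27.0 meas [ 0.4426 -0.25    0.1182] t 8.8 gap 0.731 F [-1.6  0.3  5.4]
.444 .255 .28 27 -> offset [ 230.9 -449.4 -162.5] rot [0. 0. 0.]
.444 .255 .118 27 -> offset [ 230.9 -449.4   -0.5] rot [0. 0. 0.]
```

>>> arm_command:
  offset:
    - [0,0,-8]
    - [0,0,-24]
    - [0,0,-48]
    - [0,0,-76]
    - [0,0,-104]
    - [3,-6,-130]
    - [10,-20,-150]
    - [20,-39,-162]
    - [33,-63,-162]
    - [46,-90,-162]
  rotation:
    - [0,0,0]
    - [0,0,0]
    - [0,0,0]
    - [0,0,0]
    - [0,0,0]
    - [0,0,0]
    - [0,0,0]
    - [0,0,0]
    - [0,0,0]
    - [0,0,0]
  jaw: [0.6,0.6,0.6,0.6,0.6,0.6,0.6,0.6,0.6,0.6]

```text
time: 9.58
position: [0.4423, -0.1482, 0.2808]
ee_rot: [[0.892, 0.453, 0.002], [0.453, -0.892, 0.0], [0.002, 0.001, -1.0]]
contact_force: [-0.0, -0.1, -1.6]
finger_gap: 0.731
grasp_force: 12.0
```

>>> arm_command:
  offset:
    - [15,-29,0]
    - [31,-60,0]
    - [47,-92,0]
    - [64,-124,0]
    - [81,-157,0]
    - [98,-190,0]
    - [114,-222,0]
    - [130,-252,0]
    - [144,-280,0]
    - [156,-304,0]
  rotation:
    - [0,0,0]
    - [0,0,0]
    - [0,0,0]
    - [0,0,0]
    - [0,0,0]
    - [0,0,0]
    - [0,0,0]
    - [0,0,0]
    - [0,0,0]
    - [0,0,0]
  jaw: [0.6,0.6,0.6,0.6,0.6,0.6,0.6,0.6,0.6,0.6]

```text
time: 10.42
position: [0.4426, 0.1948, 0.2799]
ee_rot: [[0.891, 0.455, -0.0], [0.455, -0.891, 0.0], [-0.0, -0.0, -1.0]]
contact_force: [-0.2, -0.1, -0.8]
finger_gap: 0.732
grasp_force: 12.0
```

```bash
python3 go.py "46 -90 -162 0 0 0"; python3 go.py "156 -304 0 0 0 0" ".444 .255 .28 27" ".444 .255 .1185 27"
```

```text
cmd [ 0.4425 -0.1492  0.2795] psi 27.0 meas [0.4426 0.1948 0.2799] t 10.4 gap 0.732 F [-0.2 -0.1 -0.8]
cmd [0.4434 0.1925 0.2795] psi 27.0 meas [0.4426 0.1948 0.2799] t 10.4 gap 0.732 F [-0.2 -0.1 -0.8]
.444 .255 .28 27 -> offset [ 28.9 -55.4  -0.5] rot [0. 0. 0.]
.444 .255 .1185 27 -> offset [ 28.9 -55.4 161. ] rot [0. 0. 0.]
```

>>> arm_command:
  offset:
    - [10,-19,0]
    - [19,-36,0]
    - [25,-48,0]
    - [28,-54,4]
    - [29,-55.4,14]
    - [29,-55.4,32]
    - [29,-55.4,56]
    - [29,-55.4,82]
    - [29,-55.4,108]
    - [29,-55.4,130]
  rotation:
    - [0,0,0]
    - [0,0,0]
    - [0,0,0]
    - [0,0,0]
    - [0,0,0]
    - [0,0,0]
    - [0,0,0]
    - [0,0,0]
    - [0,0,0]
    - [0,0,0]
  jaw: [0.6,0.6,0.6,0.6,0.6,0.6,0.6,0.6,0.6,0.6]

```text
time: 11.25
position: [0.4432, 0.2535, 0.1475]
ee_rot: [[0.892, 0.453, -0.001], [0.453, -0.892, -0.001], [-0.002, 0.0, -1.0]]
contact_force: [-0.2, -0.0, -1.0]
finger_gap: 0.726
grasp_force: 12.0
```

>>> arm_command:
  offset:
    - [0,0,14]
    - [0,0,23]
    - [0,0,28]
    - [0,0,30]
    - [0,0,31.5]
    - [0,0,31.5]
    - [0,0,31.5]
    - [0,0,31.5]
    - [0,0,31.5]
    - [0,0,31.5]
  rotation:
    - [0,0,0]
    - [0,0,0]
    - [0,0,0]
    - [0,0,0]
    - [0,0,0]
    - [0,0,0]
    - [0,0,0]
    - [0,0,0]
    - [0,0,0]
    - [0,0,0]
  jaw: [0.6,0.6,0.6,0.6,0.6,0.6,1,1,1,1]

```text
time: 12.08
position: [0.4441, 0.2557, 0.1186]
ee_rot: [[0.891, 0.454, 0.001], [0.454, -0.891, 0.001], [0.001, -0.0, -1.0]]
contact_force: [0.0, 0.1, -0.6]
finger_gap: 0.962
grasp_force: 0.0
```

```bash
python3 go.py "29 -55.4 130 0 0 0"; python3 go.py "0 0 31.5 0 0 0" ".444 .255 .28 27" ".469 .016 .28 27"
```

```text
cmd [0.4441 0.255  0.1495] psi 27.0 meas [0.4441 0.2557 0.1186] t 12.1 gap 0.962 F [ 0.   0.1 -0.6]
cmd [0.4441 0.255  0.118 ] psi 27.0 meas [0.4441 0.2557 0.1186] t 12.1 gap 0.962 F [ 0.   0.1 -0.6]
.444 .255 .28 27 -> offset [-1.00e-01 -0.00e+00 -1.62e+02] rot [0. 0. 0.]
.469 .016 .28 27 -> offset [ -86.4  224.3 -162. ] rot [0. 0. 0.]
```

>>> arm_command:
  offset:
    - [0,0,-6]
    - [0,0,-24]
    - [0,0,-52]
    - [0,0,-86]
    - [0,0,-120]
    - [0,0,-148]
    - [-6,15,-162]
    - [-17,43,-162]
    - [-30,78,-162]
    - [-43,112,-162]
  rotation:
    - [0,0,0]
    - [0,0,0]
    - [0,0,0]
    - [0,0,0]
    - [0,0,0]
    - [0,0,0]
    - [0,0,0]
    - [0,0,0]
    - [0,0,0]
    - [0,0,0]
  jaw: [1,1,1,1,1,1,1,1,1,1]

```text
time: 12.92
position: [0.4563, 0.1352, 0.2812]
ee_rot: [[0.89, 0.456, 0.001], [0.456, -0.89, 0.001], [0.002, -0.0, -1.0]]
contact_force: [0.4, -0.3, -0.8]
finger_gap: 1.003
grasp_force: 0.0
```

>>> arm_command:
  offset:
    - [-13,34,0]
    - [-25,66,0]
    - [-34,88,0]
    - [-40,104,0]
    - [-43,112,0]
    - [-43,112,0]
    - [-43,112,0]
    - [-43,112,0]
  rotation:
    - [0,0,0]
    - [0,0,0]
    - [0,0,0]
    - [0,0,0]
    - [0,0,0]
    - [0,0,0]
    - [0,0,0]
    - [0,0,0]
  jaw: [1,1,1,1,1,1,1,1]

```text
time: 13.58
position: [0.4691, 0.0174, 0.2804]
ee_rot: [[0.891, 0.454, 0.0], [0.454, -0.891, 0.0], [0.0, -0.0, -1.0]]
contact_force: [-0.1, -0.2, -1.0]
finger_gap: 0.999
grasp_force: 0.0
```

```bash
python3 go.py "-43 112 -162 0 0 0"; python3 go.py "-43 112 0 0 0 0" ".469 .016 .28 27"; python3 wr.py w4 .106 .37 .57 -.07 .11
python3 - <<'E'
from fit import *
from plant import r
p,d,K,T=load("w4.npz"); W=cloud(d,K,T)
k=(W[...,2]>.095)&(W[...,2]<.12)&(abs(W[...,0]-.468)<.06)&(abs(W[...,1]-.016)<.06); q=W[k]
e=cv2.minEnclosingCircle((q[:,:2]*1000).astype(np.float32)); print("lip",len(q),np.round(e[0],1),round(e[1]*2,1),np.median(q[:,2]))
n="top"; p,d=r.camera(n); np.savez("top1.npz",p=p,d=d,K=r.calibration(n)["intrinsics"],T=r.calibration(n)["pose"])
a=(p,r.calibration(n)["intrinsics"],r.calibration(n)["pose"])
seg(*a,.047,lambda h,s,v,o:(h>22)&(h<40)&(s>120),(.55,.75),(.07,.31),"dish on mat")
E
python3 mug.py top1.npz .444 .255
```

```text
cmd [0.4567 0.1357 0.28  ] psi 27.0 meas [0.4691 0.0174 0.2804] t 13.6 gap 0.999 F [-0.1 -0.2 -1. ]
cmd [0.4692 0.0164 0.28  ] psi 27.0 meas [0.4691 0.0174 0.2804] t 13.6 gap 0.999 F [-0.1 -0.2 -1. ]
.469 .016 .28 27 -> offset [-0.4  0.3  0. ] rot [0. 0. 0.]
[[ 0.455 -0.852 -0.258  0.539]
 [-0.891 -0.435 -0.132  0.052]
 [-0.     0.29  -0.957  0.372]
 [ 0.     0.     0.     1.   ]]
(300, 670, 3)
lip 1310 [468.1  13.2] 61.8 0.10448312855914946
dish on mat c 0.646 0.1875 size [101.  72.] long-axis yaw 90.0
rim 0 [0. 0.] 0.0 nan
  return _methods._mean(a, axis=axis, dtype=dtype,
  ret = ret.dtype.type(ret / rcount)
mug.py:9: RuntimeWarning: Mean of empty slice.
  q=W[blue&(W[...,2]>.03)&(W[...,2]<.092)]; v=q[:,:2]-c; rr=np.hypot(*v.T); k=rr>.045; print("handle",k.sum(),np.degrees(np.arctan2(*v[k].mean(0)[::-1])).round(1),rr.max())
  ret = um.true_divide(
Traceback (most recent call last):
  File "mug.py", line 11, in <module>
    mug(sys.argv[1],float(sys.argv[2]),float(sys.argv[3]))
    ~~~^^^^^^^^^^^^^^^^^^^^^^^^^^^^^^^^^^^^^^^^^^^^^^^^^^^
  File "mug.py", line 9, in mug
    q=W[blue&(W[...,2]>.03)&(W[...,2]<.092)]; v=q[:,:2]-c; rr=np.hypot(*v.T); k=rr>.045; print("handle",k.sum(),np.degrees(np.arctan2(*v[k].mean(0)[::-1])).round(1),rr.max())
                                                                                                                                                                     ~~~~~~^^
ValueError: zero-size array to reduction operation maximum which has no identity
```

View pics/w4.png

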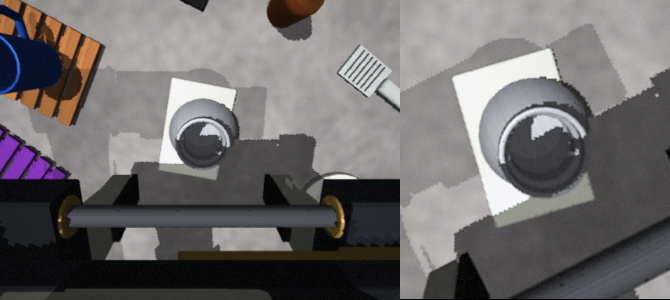

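```bash
python3 go.py "0 0 0 0 0 0" ".4677 .0143 .1465 27"
```

```text
cmd [0.4692 0.0164 0.28  ] psi 27.0 meas [0.4691 0.0176 0.2803] t 13.7 gap 0.999 F [ 0.1  0.2 -0.1]
.4677 .0143 .1465 27 -> offset [ -2.3   1.2 133.5] rot [0. 0. 0.]
```

>>> arm_command:
  offset:
    - [-2,1,12]
    - [-2.3,1.2,30]
    - [-2.3,1.2,52]
    - [-2.3,1.2,74]
    - [-2.3,1.2,94]
    - [-2.3,1.2,112]
    - [-2.3,1.2,124]
    - [-2.3,1.2,131]
    - [-2.3,1.2,134]
    - [-2.3,1.2,134]
  rotation:
    - [0,0,0]
    - [0,0,0]
    - [0,0,0]
    - [0,0,0]
    - [0,0,0]
    - [0,0,0]
    - [0,0,0]
    - [0,0,0]
    - [0,0,0]
    - [0,0,0]
  jaw: [1,1,1,1,1,1,1,1,1,1]

```text
time: 14.52
position: [0.4675, 0.0151, 0.1459]
ee_rot: [[0.891, 0.455, -0.001], [0.455, -0.891, -0.0], [-0.001, 0.0, -1.0]]
contact_force: [-0.0, -0.2, -0.3]
finger_gap: 1.0
grasp_force: 0.0
```

>>> arm_command:
  offset:
    - [0,0,0]
    - [0,0,0]
    - [0,0,0]
    - [0,0,0]
    - [0,0,0]
    - [0,0,0]
    - [0,0,0]
    - [0,0,0]
    - [0,0,0]
  rotation:
    - [0,0,0]
    - [0,0,0]
    - [0,0,0]
    - [0,0,0]
    - [0,0,0]
    - [0,0,0]
    - [0,0,0]
    - [0,0,0]
    - [0,0,0]
  jaw: [0.6,0.6,0.6,0.6,0.6,0.6,0.6,0.6,0.6]
  newtons: 22

```text
time: 15.27
position: [0.4679, 0.0147, 0.1466]
ee_rot: [[0.891, 0.454, 0.001], [0.454, -0.891, 0.0], [0.001, 0.0, -1.0]]
contact_force: [-1.4, -0.5, 6.1]
finger_gap: 0.696
grasp_force: 22.0
```

```bash
python3 go.py "-2.3 1.2 134 0 0 0" ".4461 -.2425 .23 27" ".4461 -.2425 .146 27"
```

```text
cmd [0.4677 0.0143 0.146 ] psi 27.0 meas [0.4679 0.0147 0.1466] t 15.3 gap 0.696 F [-1.4 -0.5  6.1]
.4461 -.2425 .23 27 -> offset [-135.9  219.   -84. ] rot [0. 0. 0.]
.4461 -.2425 .146 27 -> offset [-135.9  219.     0. ] rot [0. 0. 0.]
```

>>> arm_command:
  offset:
    - [0,0,-6]
    - [0,0,-18]
    - [0,0,-34]
    - [0,0,-52]
    - [-4,6,-68]
    - [-12,19,-79]
    - [-24,38,-84]
    - [-38,61,-84]
    - [-53,86,-84]
    - [-69,112,-84]
  rotation:
    - [0,0,0]
    - [0,0,0]
    - [0,0,0]
    - [0,0,0]
    - [0,0,0]
    - [0,0,0]
    - [0,0,0]
    - [0,0,0]
    - [0,0,0]
    - [0,0,0]
  jaw: [0.6,0.6,0.6,0.6,0.6,0.6,0.6,0.6,0.6,0.6]

```text
time: 16.1
position: [0.4564, -0.1172, 0.2304]
ee_rot: [[0.891, 0.455, -0.0], [0.455, -0.891, 0.0], [0.0, -0.0, -1.0]]
contact_force: [0.7, 0.1, -1.4]
finger_gap: 0.7
grasp_force: 22.0
```

>>> arm_command:
  offset:
    - [-15,25,0]
    - [-29,47,0]
    - [-42,67,0]
    - [-52,84,0]
    - [-60,96,0]
    - [-65,104,5]
    - [-67,107,15]
    - [-67,107,29]
    - [-67,107,45]
    - [-67,107,59]
  rotation:
    - [0,0,0]
    - [0,0,0]
    - [0,0,0]
    - [0,0,0]
    - [0,0,0]
    - [0,0,0]
    - [0,0,0]
    - [0,0,0]
    - [0,0,0]
    - [0,0,0]
  jaw: [0.6,0.6,0.6,0.6,0.6,0.6,0.6,0.6,0.6,0.6]

```text
time: 16.93
position: [0.4452, -0.2415, 0.1694]
ee_rot: [[0.891, 0.454, -0.001], [0.454, -0.891, 0.001], [-0.001, -0.001, -1.0]]
contact_force: [0.5, -0.3, -2.6]
finger_gap: 0.696
grasp_force: 22.0
```

>>> arm_command:
  offset:
    - [0,0,12]
    - [0,0,19]
    - [0,0,23]
    - [0,0,24.5]
    - [0,0,24.5]
    - [0,0,24.5]
    - [0,0,24.5]
    - [0,0,24.5]
    - [0,0,24.5]
    - [0,0,24.5]
  rotation:
    - [0,0,0]
    - [0,0,0]
    - [0,0,0]
    - [0,0,0]
    - [0,0,0]
    - [0,0,0]
    - [0,0,0]
    - [0,0,0]
    - [0,0,0]
    - [0,0,0]
  jaw: [0.6,0.6,0.6,0.6,0.6,0.6,1,1,1,1]

```text
time: 17.77
position: [0.446, -0.2422, 0.1469]
ee_rot: [[0.891, 0.454, 0.001], [0.454, -0.891, -0.0], [0.0, 0.0, -1.0]]
contact_force: [-0.5, -0.3, -0.6]
finger_gap: 0.938
grasp_force: 0.0
```

```bash
python3 go.py "-69 112 -84 0 0 0";python3 go.py "-67 107 59 0 0 0"; python3 go.py "0 0 24.5 0 0 0" ".4461 -.2425 .25 27" ".648 .19 .25 90.3"
```

```text
cmd [ 0.4571 -0.1168  0.23  ] psi 27.0 meas [ 0.446  -0.2422  0.1469] t 17.8 gap 0.938 F [-0.5 -0.3 -0.6]
cmd [ 0.446  -0.2426  0.171 ] psi 27.0 meas [ 0.446  -0.2422  0.1469] t 17.8 gap 0.938 F [-0.5 -0.3 -0.6]
cmd [ 0.446  -0.2426  0.1465] psi 27.0 meas [ 0.446  -0.2422  0.1469] t 17.8 gap 0.938 F [-0.5 -0.3 -0.6]
.4461 -.2425 .25 27 -> offset [ 1.000e-01 -0.000e+00 -1.035e+02] rot [0. 0. 0.]
.648 .19 .25 90.3 -> offset [ 376.4 -293.7 -103.5] rot [  0.    0.  -63.3]
```

>>> arm_command:
  offset:
    - [0,0,-4]
    - [0,0,-18]
    - [0,0,-42]
    - [0,0,-70]
    - [12,-9,-92]
    - [34,-27,-103]
    - [62,-48,-104]
    - [92,-72,-104]
    - [122,-95,-104]
    - [152,-119,-104]
  rotation:
    - [0,0,0]
    - [0,0,0]
    - [0,0,0]
    - [0,0,0]
    - [0,0,-4]
    - [0,0,-9]
    - [0,0,-14]
    - [0,0,-20]
    - [0,0,-26]
    - [0,0,-32]
  jaw: [1,1,1,1,1,1,1,1,1,1]

```text
time: 18.6
position: [0.5277, -0.0656, 0.2515]
ee_rot: [[0.511, 0.86, 0.001], [0.86, -0.511, 0.0], [0.001, 0.001, -1.0]]
contact_force: [0.9, -0.6, 0.3]
finger_gap: 0.994
grasp_force: 0.0
```

```bash
python3 go.py "152 -119 -104 0 0 -32" ".648 .19 .25 90.3"
```

```text
cmd [ 0.5274 -0.0675  0.2505] psi 59.0 meas [ 0.5277 -0.0656  0.2515] t 18.6 gap 0.994 F [ 0.9 -0.6  0.3]
.648 .19 .25 90.3 -> offset [282.9 -29.2   0.5] rot [  0.    0.  -31.3]
```

>>> arm_command:
  offset:
    - [37,-4,0]
    - [75,-8,0]
    - [113,-12,0]
    - [150,-15,0]
    - [186,-19,0]
    - [219,-23,0]
    - [246,-25,0]
    - [266,-27,0]
    - [278,-29,0]
    - [283,-29,0]
  rotation:
    - [0,0,-5]
    - [0,0,-10]
    - [0,0,-15]
    - [0,0,-20]
    - [0,0,-24]
    - [0,0,-28]
    - [0,0,-31.3]
    - [0,0,-31.3]
    - [0,0,-31.3]
    - [0,0,-31.3]
  jaw: [1,1,1,1,1,1,1,1,1,1]

```text
time: 19.43
position: [0.6484, 0.1919, 0.2503]
ee_rot: [[-0.006, 1.0, -0.0], [1.0, 0.006, -0.0], [-0.0, -0.0, -1.0]]
contact_force: [-1.4, -0.3, 0.2]
finger_gap: 1.005
grasp_force: 0.0
```

>>> arm_command:
  offset:
    - [0,0,0]
    - [0,0,0]
    - [0,0,0]
    - [0,0,0]
  rotation:
    - [0,0,0]
    - [0,0,0]
    - [0,0,0]
    - [0,0,0]
  jaw: [1,1,1,1]

```text
time: 19.77
position: [0.6478, 0.1893, 0.2512]
ee_rot: [[-0.004, 1.0, 0.0], [1.0, 0.004, 0.0], [0.0, 0.0, -1.0]]
contact_force: [-0.3, -0.4, -0.3]
finger_gap: 1.0
grasp_force: 0.0
```

```bash
python3 go.py "283 -29 0 0 0 -31.3" ".6494 .19 .0825 90.5"
python3 - <<'E'
from fit import *
from plant import r
def snap(n,f):
    c=r.calibration(n); p,d=r.camera(n); np.savez(f,p=p,d=d,K=c["intrinsics"],T=c["pose"]); return p,c["intrinsics"],c["pose"]
a=snap("wrist","w5.npz"); t=snap("top","top2.npz")
yl=lambda h,s,v,o:(h>22)&(h<40)&(s>100)
seg(*a,.047,yl,(.55,.75),(.07,.31),"dish wrist")
seg(*a,.008,lambda h,s,v,o:v<45,(.57,.71),(.07,.31),"mat wrist")
seg(*t,.012,lambda h,s,v,o:(v>130)&(s<40),(.36,.56),(-.06,.1),"tile")
p,d,K,T=load("top2.npz"); W=cloud(d,K,T)
k=(W[...,2]>.095)&(W[...,2]<.12)&(abs(W[...,0]-.446)<.06)&(abs(W[...,1]+.243)<.06); q=W[k]
e=cv2.minEnclosingCircle((q[:,:2]*1000).astype(np.float32)); print("lip",len(q),np.round(e[0],1),round(e[1]*2,1),np.median(q[:,2]))
seg(*t,.012,lambda h,s,v,o:(v>150)&(s<40),(.36,.53),(-.31,-.16),"slab",True)
o=np.hstack([cv2.resize(load("w5.npz")[0],(400,300)),cv2.resize(p,(400,300))])
cv2.imwrite("pics/w5.png",cv2.cvtColor(o,cv2.COLOR_RGB2BGR))
E
```

```text
cmd [0.6482 0.19   0.2505] psi 90.3 meas [0.6478 0.1893 0.2512] t 19.8 gap 1.0 F [-0.3 -0.4 -0.3]
.6494 .19 .0825 90.5 -> offset [  0.    1.2 168. ] rot [ 0.   0.  -0.2]
dish wrist c 0.6505 0.192 size [61. 96.] long-axis yaw 90.0
mat wrist c 0.6501 0.1904 size [ 88.2 207.1] long-axis yaw 91.1
tile c 0.4605 0.0165 size [199. 151.] long-axis yaw 0.0
lip 119 [ 445.7 -240.6] 62.5 0.10506181651205027
slab enc c 0.447 -0.2425 d mm 122.5  ell 0.4467 -0.2427 [120.8 121.5]
```

View pics/w5.png

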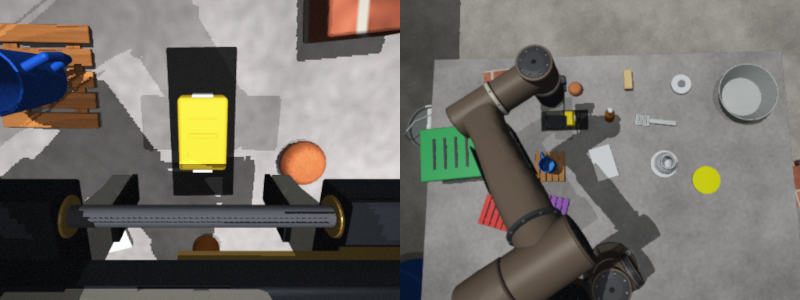

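The dish lies on the mat at about (202,132), 2 mm off my grip point along tool x. The lota stands centred on the slab, the mug is on the board and the tile is empty. Next I grip the dish.

>>> arm_command:
  offset:
    - [1,1.5,14]
    - [1.5,1.5,38]
    - [1.5,1.5,66]
    - [1.5,1.5,96]
    - [1.5,1.5,122]
    - [1.5,1.5,144]
    - [1.5,1.5,158]
    - [1.5,1.5,166]
    - [1.5,1.5,168]
    - [1.5,1.5,168]
  rotation:
    - [0,0,0]
    - [0,0,0]
    - [0,0,0]
    - [0,0,0]
    - [0,0,0]
    - [0,0,0]
    - [0,0,0]
    - [0,0,0]
    - [0,0,0]
    - [0,0,0]
  jaw: [1,1,1,1,1,1,1,1,1,1]

```text
time: 20.7
position: [0.6497, 0.1917, 0.0827]
ee_rot: [[-0.005, 1.0, -0.0], [1.0, 0.005, -0.0], [-0.0, -0.0, -1.0]]
contact_force: [0.1, 0.5, 0.3]
finger_gap: 1.001
grasp_force: 0.0
```

>>> arm_command:
  offset:
    - [0,0,0]
    - [0,0,0]
    - [0,0,0]
    - [0,0,0]
    - [0,0,0]
    - [0,0,0]
    - [0,0,0]
    - [0,0,0]
  rotation:
    - [0,0,0]
    - [0,0,0]
    - [0,0,0]
    - [0,0,0]
    - [0,0,0]
    - [0,0,0]
    - [0,0,0]
    - [0,0,0]
  jaw: [0.6,0.6,0.6,0.6,0.6,0.6,0.6,0.6]
  newtons: 15

```text
time: 21.37
position: [0.6498, 0.1921, 0.0834]
ee_rot: [[-0.006, 1.0, 0.001], [1.0, 0.006, 0.0], [0.0, 0.001, -1.0]]
contact_force: [-2.1, 0.2, 5.4]
finger_gap: 0.704
grasp_force: 15.0
```

```bash
python3 go.py "1.5 1.5 168 0 0 0" ".4563 .0211 .18 16.1" ".4563 .0211 .0865 16.1"
python3 - <<'E'
from fit import *
a=load("top2.npz"); a=(a[0],a[2],a[3])
for th in (150,165,180): seg(*a,.012,lambda h,s,v,o:(v>th)&(s<40),(.37,.54),(-.045,.085),"tile")
E
```

```text
cmd [0.6497 0.1915 0.0825] psi 90.3 meas [0.6498 0.1921 0.0834] t 21.4 gap 0.704 F [-2.1  0.2  5.4]
.4563 .0211 .18 16.1 -> offset [-169.4 -194.3  -97.5] rot [ 0.   0.  74.2]
.4563 .0211 .0865 16.1 -> offset [-169.4 -194.3   -4. ] rot [ 0.   0.  74.2]
tile c 0.4596 0.0127 size [155.1 107. ] long-axis yaw 22.5
tile c 0.4564 0.021 size [146.2  96.3] long-axis yaw 16.2
tile c 0.4562 0.021 size [143.2  93.6] long-axis yaw 16.2
```

>>> arm_command:
  offset:
    - [0,0,-8]
    - [0,0,-24]
    - [0,0,-46]
    - [0,0,-68]
    - [-8,-10,-86]
    - [-23,-26,-97]
    - [-41,-47,-97]
    - [-60,-69,-97]
    - [-79,-91,-97]
    - [-98,-112,-97]
  rotation:
    - [0,0,0]
    - [0,0,0]
    - [0,0,5]
    - [0,0,11]
    - [0,0,17]
    - [0,0,24]
    - [0,0,31]
    - [0,0,38]
    - [0,0,45]
    - [0,0,51]
  jaw: [0.6,0.6,0.6,0.6,0.6,0.6,0.6,0.6,0.6,0.6]

```text
time: 22.2
position: [0.5366, 0.0923, 0.1797]
ee_rot: [[0.778, 0.629, -0.0], [0.629, -0.778, 0.0], [-0.0, -0.0, -1.0]]
contact_force: [0.1, -0.0, -0.6]
finger_gap: 0.704
grasp_force: 15.0
```

```bash
python3 go.py "-98 -112 -97 0 0 51" ".4563 .0211 .18 16.2" ".4563 .0211 .087 16.2"
```

```text
cmd [0.5383 0.0929 0.1795] psi 39.3 meas [0.5366 0.0923 0.1797] t 22.2 gap 0.704 F [ 0.1 -0.  -0.6]
.4563 .0211 .18 16.2 -> offset [-108.9    3.6   -0.5] rot [ 0.   0.  23.1]
.4563 .0211 .087 16.2 -> offset [-108.9    3.6   92.5] rot [ 0.   0.  23.1]
```

>>> arm_command:
  offset:
    - [-24,1,0]
    - [-46,1.5,0]
    - [-67,2,0]
    - [-85,3,0]
    - [-98,3.3,2]
    - [-106,3.6,10]
    - [-109,3.6,25]
    - [-109,3.6,44]
    - [-109,3.6,62]
    - [-109,3.6,76]
  rotation:
    - [0,0,6]
    - [0,0,11]
    - [0,0,16]
    - [0,0,20]
    - [0,0,23.1]
    - [0,0,23.1]
    - [0,0,23.1]
    - [0,0,23.1]
    - [0,0,23.1]
    - [0,0,23.1]
  jaw: [0.6,0.6,0.6,0.6,0.6,0.6,0.6,0.6,0.6,0.6]

```text
time: 23.03
position: [0.4557, 0.0214, 0.1023]
ee_rot: [[0.96, 0.281, -0.001], [0.281, -0.96, -0.0], [-0.001, -0.0, -1.0]]
contact_force: [0.6, -0.1, -1.6]
finger_gap: 0.708
grasp_force: 15.0
```

>>> arm_command:
  offset:
    - [0,0,8]
    - [0,0,13]
    - [0,0,15.5]
    - [0,0,16.5]
    - [0,0,16.5]
    - [0,0,16.5]
    - [0,0,16.5]
    - [0,0,16.5]
    - [0,0,16.5]
    - [0,0,16.5]
  rotation:
    - [0,0,0]
    - [0,0,0]
    - [0,0,0]
    - [0,0,0]
    - [0,0,0]
    - [0,0,0]
    - [0,0,0]
    - [0,0,0]
    - [0,0,0]
    - [0,0,0]
  jaw: [0.6,0.6,0.6,0.6,0.6,0.6,1,1,1,1]

```text
time: 23.87
position: [0.4562, 0.0216, 0.0874]
ee_rot: [[0.96, 0.279, 0.001], [0.279, -0.96, 0.0], [0.001, -0.0, -1.0]]
contact_force: [-0.3, -0.2, 0.1]
finger_gap: 0.947
grasp_force: 0.0
```

```bash
python3 go.py "-109 3.6 76 0 0 23.1"; python3 go.py "0 0 16.5 0 0 0" ".4563 .0211 .22 16.2" ".636 -.224 .22 -97"
```

```text
cmd [0.4562 0.0211 0.1035] psi 16.2 meas [0.4562 0.0216 0.0874] t 23.9 gap 0.947 F [-0.3 -0.2  0.1]
cmd [0.4562 0.0211 0.087 ] psi 16.2 meas [0.4562 0.0216 0.0874] t 23.9 gap 0.947 F [-0.3 -0.2  0.1]
.4563 .0211 .22 16.2 -> offset [ 1.00e-01 -0.00e+00 -1.33e+02] rot [0. 0. 0.]
.636 -.224 .22 -97 -> offset [ 104.3  285.5 -133. ] rot [  0.    0.  113.2]
```

>>> arm_command:
  offset:
    - [0,0,-4]
    - [0,0,-18]
    - [0,0,-42]
    - [0,0,-72]
    - [3,8,-100]
    - [9,24,-122]
    - [17,45,-133]
    - [26,71,-133]
    - [36,99,-133]
    - [46,127,-133]
  rotation:
    - [0,0,0]
    - [0,0,0]
    - [0,0,0]
    - [0,0,6]
    - [0,0,13]
    - [0,0,20]
    - [0,0,27]
    - [0,0,34]
    - [0,0,41]
    - [0,0,48]
  jaw: [1,1,1,1,1,1,1,1,1,1]

```text
time: 24.7
position: [0.5363, -0.0886, 0.2211]
ee_rot: [[0.847, -0.531, 0.001], [-0.531, -0.847, 0.0], [0.001, -0.001, -1.0]]
contact_force: [-0.0, 0.9, 0.6]
finger_gap: 0.999
grasp_force: 0.0
```

```bash
python3 go.py "46 127 -133 0 0 48" ".6364 -.2 .22 -97.2"
```

```text
cmd [ 0.5358 -0.088   0.22  ] psi -31.8 meas [ 0.5363 -0.0886  0.2211] t 24.7 gap 0.999 F [-0.   0.9  0.6]
.6364 -.2 .22 -97.2 -> offset [144.5  42.2   0. ] rot [ 0.   0.  65.4]
```

>>> arm_command:
  offset:
    - [18,5,0]
    - [36,10,0]
    - [54,16,0]
    - [72,21,0]
    - [90,26,0]
    - [107,31,0]
    - [121,35,0]
    - [133,39,0]
    - [141,41,0]
    - [144.5,42,0]
  rotation:
    - [0,0,7]
    - [0,0,14]
    - [0,0,21]
    - [0,0,28]
    - [0,0,35]
    - [0,0,42]
    - [0,0,49]
    - [0,0,56]
    - [0,0,62]
    - [0,0,65.4]
  jaw: [1,1,1,1,1,1,1,1,1,1]

```text
time: 25.53
position: [0.6368, -0.2005, 0.22]
ee_rot: [[-0.132, -0.991, -0.001], [-0.991, 0.132, -0.0], [0.0, 0.001, -1.0]]
contact_force: [0.1, 0.4, -1.3]
finger_gap: 1.003
grasp_force: 0.0
```

>>> arm_command:
  offset:
    - [144.5,42,0]
    - [144.5,42,0]
    - [144.5,42,0]
    - [144.5,42,0]
    - [144.5,42,0]
  rotation:
    - [0,0,65.4]
    - [0,0,65.4]
    - [0,0,65.4]
    - [0,0,65.4]
    - [0,0,65.4]
  jaw: [1,1,1,1,1]

```text
time: 25.95
position: [0.5741, -0.3416, 0.2202]
ee_rot: [[-0.689, -0.724, -0.001], [-0.724, 0.689, -0.0], [0.001, 0.001, -1.0]]
contact_force: [0.9, 0.3, 0.9]
finger_gap: 1.0
grasp_force: 0.0
```

I repeated the offsets by mistake, so the arm overshot sideways at a safe height and touched nothing. I'll hold, re-read the pose and return.

>>> arm_command:
  offset:
    - [0,0,0]
    - [0,0,0]
    - [0,0,0]
    - [0,0,0]
    - [0,0,0]
  rotation:
    - [0,0,0]
    - [0,0,0]
    - [0,0,0]
    - [0,0,0]
    - [0,0,0]
  jaw: [1,1,1,1,1]

```text
time: 26.37
position: [0.577, -0.3367, 0.2203]
ee_rot: [[-0.68, -0.734, 0.0], [-0.734, 0.68, -0.0], [-0.0, -0.0, -1.0]]
contact_force: [0.2, 0.1, -1.3]
finger_gap: 0.996
grasp_force: 0.0
```

```bash
python3 go.py "144.5 42 0 0 0 65.4"; python3 go.py "144.5 42 0 0 0 35.8" ".6364 -.2 .22 -97.2"; python3 -c "
from plant import r; s=r.sense(); print(s['position'],s['ee_rot'][:,0],s['contact_force'])
import numpy as np;print(np.degrees(np.arctan2(s['ee_rot'][1,0],s['ee_rot'][0,0])))"
```

```text
cmd [ 0.6365 -0.1999  0.22  ] psi -97.2 meas [ 0.577  -0.3367  0.2203] t 26.4 gap 0.996 F [ 0.2  0.1 -1.3]
cmd [ 0.5767 -0.338   0.22  ] psi -133.0 meas [ 0.577  -0.3367  0.2203] t 26.4 gap 0.996 F [ 0.2  0.1 -1.3]
.6364 -.2 .22 -97.2 -> offset [-141.6   50.5    0. ] rot [  0.    0.  -35.8]
[ 0.57704828 -0.3366782   0.22026514] [-6.79585670e-01 -7.33596154e-01 -3.20449356e-05] [ 0.19570933  0.13455344 -1.25059517]
-132.81127431764844
```

The commanded pose matches the tracked one. Back to the scraper.

>>> arm_command:
  offset:
    - [-18,6,0]
    - [-42,15,0]
    - [-68,24,0]
    - [-94,33,0]
    - [-116,41,0]
    - [-132,47,0]
    - [-140,50,0]
    - [-141.6,50.5,0]
    - [-141.6,50.5,0]
    - [-141.6,50.5,0]
  rotation:
    - [0,0,-6]
    - [0,0,-12]
    - [0,0,-18]
    - [0,0,-24]
    - [0,0,-30]
    - [0,0,-34]
    - [0,0,-35.8]
    - [0,0,-35.8]
    - [0,0,-35.8]
    - [0,0,-35.8]
  jaw: [1,1,1,1,1,1,1,1,1,1]

```text
time: 27.2
position: [0.636, -0.2, 0.2201]
ee_rot: [[-0.127, -0.992, -0.0], [-0.992, 0.127, -0.0], [0.0, 0.0, -1.0]]
contact_force: [0.1, 0.2, 0.4]
finger_gap: 1.001
grasp_force: 0.0
```

>>> arm_command:
  offset:
    - [0,0,0]
    - [0,0,0]
    - [0,0,0]
  rotation:
    - [0,0,0]
    - [0,0,0]
    - [0,0,0]
  jaw: [1,1,1]

```text
time: 27.45
position: [0.6359, -0.2004, 0.2202]
ee_rot: [[-0.127, -0.992, -0.0], [-0.992, 0.127, -0.0], [0.0, 0.0, -1.0]]
contact_force: [-0.1, -0.6, -0.5]
finger_gap: 1.001
grasp_force: 0.0
```

```bash
python3 go.py "-141.6 50.5 0 0 0 -35.8" ".6364 -.2 .069 -97.2"; python3 wr.py w6 .014 .55 .72 -.32 -.08
python3 - <<'E'
from fit import *
a=load("w6.npz"); a=(a[0],a[2],a[3])
for th in (100,130,150): seg(*a,.012,lambda h,s,v,o:(v>th)&(s<40),(.6,.68),(-.32,-.1),"scraper")
E
```

```text
cmd [ 0.6364 -0.2     0.22  ] psi -97.2 meas [ 0.6359 -0.2004  0.2202] t 27.4 gap 1.001 F [-0.1 -0.6 -0.5]
.6364 -.2 .069 -97.2 -> offset [  0.  -0. 151.] rot [0. 0. 0.]
[[-0.992  0.121  0.037  0.626]
 [ 0.126  0.949  0.289 -0.279]
 [-0.     0.291 -0.957  0.312]
 [ 0.     0.     0.     1.   ]]
(300, 760, 3)
scraper c 0.6405 -0.2015 size [ 79. 205.] long-axis yaw 90.0
scraper c 0.6405 -0.2005 size [ 79. 203.] long-axis yaw 90.0
scraper c 0.6618 -0.1711 size [ 73.2 173.7] long-axis yaw 108.8
```

View pics/w6.png

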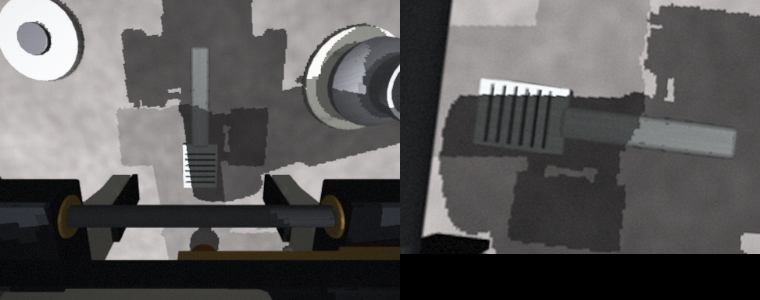

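The scraper lies with its handle end at (200,48) and its blade at (199,165), in line with the fingers. The two views agree on its centre to about 3 mm. Next I descend and grip.

>>> arm_command:
  offset:
    - [2,0.5,14]
    - [2,0.5,38]
    - [2,0.5,64]
    - [2,0.5,90]
    - [2,0.5,112]
    - [2,0.5,130]
    - [2,0.5,142]
    - [2,0.5,148]
    - [2,0.5,151]
    - [2,0.5,151]
  rotation:
    - [0,0,-0.4]
    - [0,0,-0.4]
    - [0,0,-0.4]
    - [0,0,-0.4]
    - [0,0,-0.4]
    - [0,0,-0.4]
    - [0,0,-0.4]
    - [0,0,-0.4]
    - [0,0,-0.4]
    - [0,0,-0.4]
  jaw: [1,1,1,1,1,1,1,1,1,1]

```text
time: 28.33
position: [0.6356, -0.2016, 0.0692]
ee_rot: [[-0.119, -0.993, -0.0], [-0.993, 0.119, -0.0], [0.0, 0.0, -1.0]]
contact_force: [1.0, -0.4, -0.6]
finger_gap: 1.003
grasp_force: 0.0
```

>>> arm_command:
  offset:
    - [0,0,0]
    - [0,0,0]
    - [0,0,0]
    - [0,0,0]
    - [0,0,0]
    - [0,0,0]
    - [0,0,0]
    - [0,0,0]
    - [0,0,0]
    - [0,0,0]
  rotation:
    - [0,0,0]
    - [0,0,0]
    - [0,0,0]
    - [0,0,0]
    - [0,0,0]
    - [0,0,0]
    - [0,0,0]
    - [0,0,0]
    - [0,0,0]
    - [0,0,0]
  jaw: [0.15,0.15,0.15,0.15,0.15,0.15,0.15,0.15,0.15,0.15]
  newtons: 25

```text
time: 29.17
position: [0.6355, -0.2015, 0.0691]
ee_rot: [[-0.118, -0.993, -0.0], [-0.993, 0.118, -0.0], [0.0, 0.0, -1.0]]
contact_force: [0.5, 0.4, 0.1]
finger_gap: 0.301
grasp_force: 0.0
```

```bash
python3 go.py "2 0.5 151 0 0 -0.4" ".6498 .202 .22 -89.3" ".6498 .202 .078 -89.3"
```

```text
cmd [ 0.6356 -0.2019  0.069 ] psi -96.8 meas [ 0.6355 -0.2015  0.0691] t 29.2 gap 0.301 F [0.5 0.4 0.1]
.6498 .202 .22 -89.3 -> offset [-402.7   33.7 -151. ] rot [ 0.   0.  -7.5]
.6498 .202 .078 -89.3 -> offset [-402.7   33.7   -9. ] rot [ 0.   0.  -7.5]
```

Still closing.

>>> arm_command:
  offset:
    - [0,0,0]
    - [0,0,0]
    - [0,0,0]
    - [0,0,0]
    - [0,0,0]
  rotation:
    - [0,0,0]
    - [0,0,0]
    - [0,0,0]
    - [0,0,0]
    - [0,0,0]
  jaw: [0.15,0.15,0.15,0.15,0.15]

```text
time: 29.58
position: [0.6355, -0.2014, 0.0691]
ee_rot: [[-0.118, -0.993, 0.0], [-0.993, 0.118, 0.0], [-0.0, -0.0, -1.0]]
contact_force: [0.7, -0.0, -0.7]
finger_gap: 0.246
grasp_force: 25.0
```

>>> arm_command:
  offset:
    - [0,0,-6]
    - [0,0,-18]
    - [0,0,-38]
    - [0,0,-64]
    - [0,0,-92]
    - [0,0,-120]
    - [0,0,-146]
    - [0,0,-168]
    - [0,0,-183]
    - [-6,0,-191]
  rotation:
    - [0,0,0]
    - [0,0,0]
    - [0,0,0]
    - [0,0,0]
    - [0,0,0]
    - [0,0,0]
    - [0,0,0]
    - [0,0,0]
    - [0,0,0]
    - [0,0,0]
  jaw: [0.15,0.15,0.15,0.15,0.15,0.15,0.15,0.15,0.15,0.15]

```text
time: 30.42
position: [0.6366, -0.1962, 0.2642]
ee_rot: [[-0.119, -0.993, 0.004], [-0.993, 0.119, -0.001], [0.0, -0.004, -1.0]]
contact_force: [0.9, 0.1, -1.4]
finger_gap: 0.246
grasp_force: 25.0
```

```bash
python3 go.py "-6 0 -191 0 0 0" ".6498 .202 .26 -89.3"
```

```text
cmd [ 0.6363 -0.1959  0.26  ] psi -96.8 meas [ 0.6366 -0.1962  0.2642] t 30.4 gap 0.246 F [ 0.9  0.1 -1.4]
.6498 .202 .26 -89.3 -> offset [-396.7   33.7    0. ] rot [ 0.   0.  -7.5]
```

>>> arm_command:
  offset:
    - [-18,1.5,0]
    - [-42,3.5,0]
    - [-70,6,0]
    - [-99,8.5,0]
    - [-128,11,0]
    - [-157,13,0]
    - [-186,16,0]
    - [-215,18,0]
    - [-244,21,0]
    - [-273,23,0]
  rotation:
    - [0,0,0]
    - [0,0,-1]
    - [0,0,-2]
    - [0,0,-3]
    - [0,0,-4]
    - [0,0,-5]
    - [0,0,-6]
    - [0,0,-7]
    - [0,0,-7.5]
    - [0,0,-7.5]
  jaw: [0.15,0.15,0.15,0.15,0.15,0.15,0.15,0.15,0.15,0.15]

```text
time: 31.25
position: [0.6449, 0.08, 0.2602]
ee_rot: [[0.013, -1.0, -0.001], [-1.0, -0.013, 0.0], [-0.0, 0.001, -1.0]]
contact_force: [0.0, 0.1, -1.4]
finger_gap: 0.246
grasp_force: 25.0
```

```bash
python3 go.py "-273 23 0 0 0 -7.5" ".6498 .202 .26 -89.3" ".6498 .202 .0775 -89.3"
```

```text
cmd [0.6458 0.0779 0.26  ] psi -89.3 meas [0.6449 0.08   0.2602] t 31.2 gap 0.246 F [ 0.   0.1 -1.4]
.6498 .202 .26 -89.3 -> offset [-124.1   -5.6    0. ] rot [0. 0. 0.]
.6498 .202 .0775 -89.3 -> offset [-124.1   -5.6  182.5] rot [0. 0. 0.]
```

>>> arm_command:
  offset:
    - [-27,-1,0]
    - [-52,-2,0]
    - [-75,-3,0]
    - [-95,-4,0]
    - [-110,-5,0]
    - [-120,-5.5,4]
    - [-124,-5.6,16]
    - [-124,-5.6,38]
    - [-124,-5.6,64]
    - [-124,-5.6,92]
  rotation:
    - [0,0,0]
    - [0,0,0]
    - [0,0,0]
    - [0,0,0]
    - [0,0,0]
    - [0,0,0]
    - [0,0,0]
    - [0,0,0]
    - [0,0,0]
    - [0,0,0]
  jaw: [0.15,0.15,0.15,0.15,0.15,0.15,0.15,0.15,0.15,0.15]

```text
time: 32.08
position: [0.6496, 0.2016, 0.167]
ee_rot: [[0.011, -1.0, 0.001], [-1.0, -0.011, 0.0], [-0.0, -0.001, -1.0]]
contact_force: [0.1, -0.1, -1.5]
finger_gap: 0.245
grasp_force: 25.0
```

>>> arm_command:
  offset:
    - [0,0,26]
    - [0,0,48]
    - [0,0,65]
    - [0,0,77]
    - [0,0,84]
    - [0,0,88]
    - [0,0,90]
    - [0,0,90]
    - [0,0,90]
    - [0,0,90]
  rotation:
    - [0,0,0]
    - [0,0,0]
    - [0,0,0]
    - [0,0,0]
    - [0,0,0]
    - [0,0,0]
    - [0,0,0]
    - [0,0,0]
    - [0,0,0]
    - [0,0,0]
  jaw: [0.15,0.15,0.15,0.15,0.15,0.15,0.15,0.15,0.15,0.15]

```text
time: 32.92
position: [0.6503, 0.2026, 0.0792]
ee_rot: [[0.012, -1.0, 0.002], [-1.0, -0.012, 0.001], [-0.001, -0.002, -1.0]]
contact_force: [-0.3, 0.4, -1.5]
finger_gap: 0.247
grasp_force: 25.0
```

>>> arm_command:
  offset:
    - [0,0,0]
    - [0,0,0]
    - [0,0,0]
    - [0,0,0]
    - [0,0,0]
    - [0,0,-5]
    - [0,0,-20]
    - [0,0,-45]
    - [0,0,-75]
    - [0,0,-105]
  rotation:
    - [0,0,0]
    - [0,0,0]
    - [0,0,0]
    - [0,0,0]
    - [0,0,0]
    - [0,0,0]
    - [0,0,0]
    - [0,0,0]
    - [0,0,0]
    - [0,0,0]
  jaw: [1,1,1,1,1,1,1,1,1,1]

```text
time: 33.75
position: [0.6495, 0.2021, 0.1842]
ee_rot: [[0.012, -1.0, -0.001], [-1.0, -0.012, -0.001], [0.001, 0.001, -1.0]]
contact_force: [1.1, 0.0, 0.9]
finger_gap: 0.944
grasp_force: 0.0
```

```bash
python3 go.py "-124 -5.6 92 0 0 0";python3 go.py "0 0 90 0 0 0"; python3 go.py "0 0 -105 0 0 0" ".6498 .202 .25 -89.3" ".6 .15 .35 -89.3"
```

```text
cmd [0.6498 0.2019 0.168 ] psi -89.3 meas [0.6495 0.2021 0.1842] t 33.8 gap 0.944 F [1.1 0.  0.9]
cmd [0.6498 0.2019 0.078 ] psi -89.3 meas [0.6495 0.2021 0.1842] t 33.8 gap 0.944 F [1.1 0.  0.9]
cmd [0.6498 0.2019 0.183 ] psi -89.3 meas [0.6495 0.2021 0.1842] t 33.8 gap 0.944 F [1.1 0.  0.9]
.6498 .202 .25 -89.3 -> offset [ -0.1   0.  -67. ] rot [0. 0. 0.]
.6 .15 .35 -89.3 -> offset [  51.3   50.5 -167. ] rot [0. 0. 0.]
```

>>> arm_command:
  offset:
    - [0,0,-25]
    - [0,0,-45]
    - [0,0,-60]
    - [0,0,-67]
    - [0,0,-67]
    - [0,0,-67]
    - [0,0,-67]
    - [0,0,-67]
  rotation:
    - [0,0,0]
    - [0,0,0]
    - [0,0,0]
    - [0,0,0]
    - [0,0,0]
    - [0,0,0]
    - [0,0,0]
    - [0,0,0]
  jaw: [1,1,1,1,1,1,1,1]

```text
time: 34.42
position: [0.6493, 0.2021, 0.2485]
ee_rot: [[0.012, -1.0, -0.002], [-1.0, -0.012, -0.001], [0.001, 0.002, -1.0]]
contact_force: [0.1, -0.3, -0.6]
finger_gap: 1.002
grasp_force: 0.0
```

```bash
python3 go.py "0 0 -67 0 0 0" ".3 .58 .3 -89.3"; python3 wr.py w7 .014 .58 .72 .05 .32
python3 - <<'E'
from fit import *
a=load("w7.npz"); a=(a[0],a[2],a[3])
seg(*a,.008,lambda h,s,v,o:v<45,(.57,.71),(.07,.31),"mat wrist")
seg(*a,.014,lambda h,s,v,o:v>70,(.615,.685),(.095,.285),"scraper wrist")
E
```

```text
cmd [0.6498 0.2019 0.25  ] psi -89.3 meas [0.6493 0.2021 0.2485] t 34.4 gap 1.002 F [ 0.1 -0.3 -0.6]
.3 .58 .3 -89.3 -> offset [-382.4  345.2  -50. ] rot [0. 0. 0.]
[[-1.    -0.012 -0.005  0.651]
 [-0.013  0.957  0.29   0.122]
 [ 0.002  0.29  -0.957  0.34 ]
 [ 0.     0.     0.     1.   ]]
(300, 805, 3)
mat wrist c 0.6503 0.1889 size [ 88.2 206.2] long-axis yaw 90.8
scraper wrist c 0.6495 0.1885 size [ 47. 179.] long-axis yaw 90.0
```

View pics/w7.png

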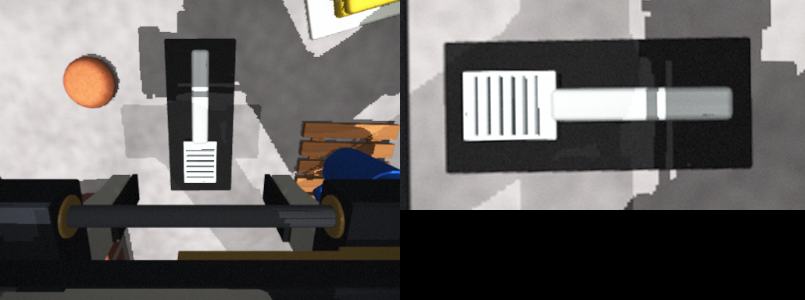

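The scraper lies flat, lengthwise and centred on the mat, within about 1 mm. I'll retreat for a final look from above.

>>> arm_command:
  offset:
    - [-18,16,-20]
    - [-45,41,-50]
    - [-75,68,-50]
    - [-103,93,-50]
    - [-131,118,-50]
    - [-159,143,-50]
    - [-187,168,-50]
    - [-215,193,-50]
    - [-243,219,-50]
    - [-270,243,-50]
  rotation:
    - [0,0,0]
    - [0,0,0]
    - [0,0,0]
    - [0,0,0]
    - [0,0,0]
    - [0,0,0]
    - [0,0,0]
    - [0,0,0]
    - [0,0,0]
    - [0,0,0]
  jaw: [1,1,1,1,1,1,1,1,1,1]

```text
time: 35.3
position: [0.4018, 0.4704, 0.2996]
ee_rot: [[0.012, -1.0, -0.0], [-1.0, -0.012, -0.001], [0.001, 0.0, -1.0]]
contact_force: [0.7, 0.4, -0.1]
finger_gap: 1.001
grasp_force: 0.0
```

>>> arm_command:
  offset:
    - [-28,25,0]
    - [-54,49,0]
    - [-77,70,0]
    - [-96,87,0]
    - [-107,97,0]
    - [-112,102,0]
    - [-112,102,0]
    - [-112,102,0]
    - [-112,102,0]
  rotation:
    - [0,0,0]
    - [0,0,0]
    - [0,0,0]
    - [0,0,0]
    - [0,0,0]
    - [0,0,0]
    - [0,0,0]
    - [0,0,0]
    - [0,0,0]
  jaw: [1,1,1,1,1,1,1,1,1]

```text
time: 36.05
position: [0.301, 0.5792, 0.3001]
ee_rot: [[0.011, -1.0, -0.0], [-1.0, -0.011, -0.0], [0.0, 0.0, -1.0]]
contact_force: [0.0, 0.0, 1.8]
finger_gap: 1.001
grasp_force: 0.0
```

Run:
```python
from fit import *
from plant import r
n="top"; c=r.calibration(n); p,d=r.camera(n); K,T=c["intrinsics"],c["pose"]; np.savez("top3.npz",p=p,d=d,K=K,T=T); a=(p,K,T)
seg(*a,.051,lambda h,s,v,o:(h>24)&(h<40)&(s>120),(.36,.56),(-.06,.1),"dish")
seg(*a,.012,lambda h,s,v,o:(v>165)&(s<40),(.37,.54),(-.045,.085),"tile")
W=cloud(d,K,T)
for n,x,y in(("lota",.446,-.243),("mug",.444,.255)):
    k=(W[...,2]>.093)&(W[...,2]<.12)&(abs(W[...,0]-x)<.06)&(abs(W[...,1]-y)<.06); q=W[k]
    e=cv2.minEnclosingCircle((q[:,:2]*1000).astype(np.float32)); print(n,len(q),np.round(e[0],1),round(e[1]*2,1),np.median(q[:,2]))
o=ortho(p,K,T,.012,.35,.8,-.36,.36,1100); cv2.imwrite("pics/final.png",cv2.cvtColor(o,cv2.COLOR_RGB2BGR)); print(r.sense()["time"])
```

```text
dish c 0.4529 0.02 size [93.8 59.9] long-axis yaw 16.2
tile c 0.4561 0.0209 size [141.2  91.7] long-axis yaw 16.3
lota 136 [ 445.8 -240.6] 62.7 0.10400268396002277
mug 78 [451.2 256.7] 81.0 0.09978188319454318
36.1
```

View pics/final.png

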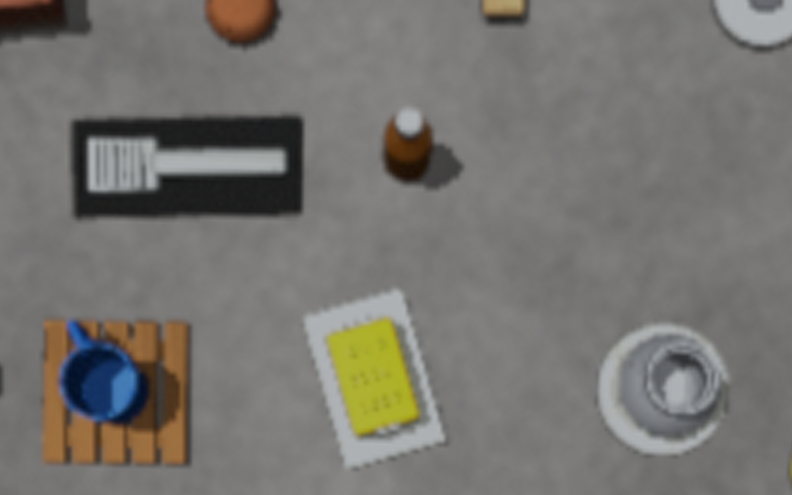

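All four things are in place: the mug at about (100,382) on the board, the dish at (372,377) lengthwise on the tile, the lota at (665,388) on the slab and the scraper on the mat. The oil bottle hasn't moved. I'll hand the job in.

```bash
python3 -c "
from plant import r; print(r.finish_job())"
```

```text
the job is handed in; nothing more can be done
None
```

The job is handed in at about 36 s: the lota is on the slab, the mug on the board, the soap dish lengthwise on the tile and the scraper flat and lengthwise on the mat, each within a few millimetres of centre by the cameras, and the oil bottle and powder tin were not touched.

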